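# Clamp a book in the desk book press

## Task

The book is to have its spine mended. Lift it and stand it, still spine up, on the bed of the book press between the wooden fence and the wooden jaw; then, holding the handle lightly, turn the crank clockwise (seen from above) until the follower rests in the cam's flat dwell, so that the press stays fully clamped on the book by itself, and let go. Leave the glue, pot and brush where they are.

Things in the scene. Friction and masses are not known exactly. Their poses are not given: they have to be found in the camera images.
- press: Low grey book press fixed to the desk, bed 170 x 234 mm, 12 mm thick. Origin on the desk; x along the jaws, y from the fence (-y) to the cam shaft (x = 0, y = +98 mm), z up. A steel plate cam lies flat under the crank; its roller follower, on the fence side, pushes the jaw towards the fence (-y) through stiff springs.
- gap (a point): Middle of the open gap, on the bed's top (12 mm above the desk), axes as the press. The wooden fence's face is 19 mm to -y of it, the open jaw's face 19 mm to +y (gap 38 mm wide). Fence and jaw are about 135 mm long in x, centred here, their tops 62 mm above the desk.
- jaw: Moving wooden jaw, 130 x 18 x 48 mm. Origin in the middle of its clamping face; axes as the press. The cam moves it to -y, 17 mm at most; once it meets the book it stays there while the cam goes on loading the springs (18 N at first touch, then 3 N per mm of cam lift, about 34 N fully clamped), so its place does not show when the dwell is reached.
- crank_pivot (a point): Point on the vertical axis of crank and cam, 110 mm above the desk. Clockwise from the start come: an idle part; 1.5 rad of cam rise (17 mm, steepest half-way); the dwell, 0.40 rad of constant radius; a falling flank on which the jaw opens again. The cam's keying on the shaft varies: the dwell begins 1.5 to 3.3 rad from the start.
- crank: Dark steel crank arm, 60 mm from shaft to handle axis, top 80 mm above the desk. Origin on the shaft axis; its own -x points along the arm, at the start roughly to the press's -x. With the book in, the handle resists with up to 7 to 9 N on the rise, an even 2 to 3 N of drag in the dwell, and runs ahead on the fall. Let go on the rise or fall it is driven away; in the dwell it stays.
- crank_handle (a point): Centre of the crank's upright black handle: a round sleeve 18 mm in diameter, 52 mm tall, 82 to 134 mm above the desk, spinning freely on its pin. The point is on its axis, 110 mm above the desk.
- book_center (a point): Centre of the book: a dark green hardback 150 mm long (own x), 28 mm thick (own y), 105 mm high (own z up), about 0.3 kg, standing upright with its spine up. Take it across its thickness near the top, well above the 62 mm high jaws.
- glue_center (a point): Middle of a white glue bottle, 48 mm in diameter, 120 mm tall; leave alone.
- pot: Small terracotta bowl, 72 mm across, 50 mm tall; origin under its centre; leave alone.
- brush_grip (a point): Brush lying on the desk, 170 mm long; point on its handle; leave alone.
Things that resemble listed ones, but are neither listed nor needed, are in the scene too. Of the things like the part that bears book_center, leave any that is purple; of the rest the smaller one is meant.

How it is judged:
On the way:
1. the book stands upright on the bed between fence and jaw (x of book_center in the frame of press between -0.035 and 0.035 m and y of book_center in the frame of press between -0.03 and -0.008 m and z of book_center in the frame of press below 0.069 m and angle between book_center's own z axis and vertical below 0.12 rad), for 0.2 s.
At the end, for the whole second after the job is handed in: The jaw presses the book against the fence with more than 27 N (only the dwell keeps that, about 34 N); the book stands on the bed, upright within 0.1 rad and centred along the jaws within 40 mm; crank and jaw are at rest (contact force between jaw and book above 27 N and x of book_center in the frame of press between -0.04 and 0.04 m and y of book_center in the frame of press between -0.03 and -0.02 m and z of book_center in the frame of press below 0.069 m and angle between book_center's own z axis and vertical below 0.1 rad and angular speed of crank below 0.05 rad/s and linear speed of jaw below 0.01 m/s); the robot touches nothing.
It fails at once if the crank is gripped or forced hard (finger contact forces on it, added up, over 160 N) (contact force between the fingers and crank above 160 N).
It fails at once if the book falls over (angle between book_center's own z axis and vertical above 0.7 rad).
It fails at once if the glue bottle is disturbed (distance of glue_center from where it was at the start of the episode above 0.02 m).
It fails at once if the pot is disturbed (distance of pot from where it was at the start of the episode above 0.02 m).
It fails at once if the brush is disturbed (distance of brush_grip from where it was at the start of the episode above 0.02 m).
It also fails if it takes over 67 s, if anything falls off the work surface, if the arm or the gripper's body presses on something with over 40 N, if the wrist force passes 120 N, or if a joint passes its speed limit or range.

## Robot

A 6-joint arm with a two-finger parallel gripper is mounted at the origin on the work surface. World frame = base frame: x ahead of the robot, y to its left, z up, the work surface at z = 0. Lengths are in m, angles in rad, forces in N, time in s.
With the tool pointing down it reaches from about 0.325 to 0.775 m from the base axis. Payload 9.3 kg.
Tool frame: the origin (TCP) lies on the centre line of the jaws, within the pads' length; the fingertips stand 11 mm ahead of it and the grasp point (between the pads) lies 8 mm behind it (tip_reach is the distance from the TCP to the fingertips, in m); y points along the fingers, x is the direction in which the jaws open and shut, and the axes are right-handed (so a half turn about y gives the same grasp; the last joint's range is limited). The gripper opens to 85 mm and grips with 20 to 120 N. Pads are 22 mm wide; open, the fingers measure 114 mm over their backs; the gripper's body (76 mm by 85 mm) begins 54 mm behind the grasp point. The pads swing forward as they close: fully open they stand 13 mm farther back than shut.
Start: joints at [-0.153, 0.259, 0.021, 1.334, 0, 1.418], TCP at [0.55, -0, 0.242] pointing down, gripper open.
Joint ranges: [-3.04, 3.04], [-0.91, 1.82], [-1.04, 1.36], [-1.92, 1.95], [-1.52, 1.45], [-3.14, 3.14]. Speed limits (rad/s): [2.22, 2.22, 2.79, 3.14, 3.14, 3.14].

## Interface

Orientations are given as a 3x3 rotation matrix whose columns are the frame's x, y, z axes.
In Python, from workcell import * gives the robot as it stands.
- The arm moves only by the tool play_rows, never from a script. Its argument "motion" is a list of rows, each a list of 5 numbers: the gripper's target within -1 to 1 (fully open at 1, half-way at 0, shut at -1), then the shift along the tool's x, y, z in m, then the turn about the tool's y in degrees. A call has 1 to 12 rows; each row shifts and turns the pose as measured when the row begins, along the tool's axes as they then stand; what a row does not reach is not made up. A row lasts 1/12 s, in which the tool goes at most 41.7 mm and 7.16 degrees, less where a joint would pass 70% of its speed; a pose out of reach is approached as far as the arm can. A call is refused whole if a number of a shift passes 0.0417 or a number of a turn 7.16, either way. A call with a gripper value outside its range is refused whole. The fingers move at their own pace and stop on an object; "grip_force" is the grip in N (left out, the last holds). Time passes only in rows, so rows that do not move let the fingers close. It gives the time, the measured TCP pose, the force and the opening at its end, in the units of the state.
- get_state(): the state, without advancing time (a new reading comes with each control period).
- grab_frame(name): name is "scene" or "side" or "wrist"; returns (picture, depth): 420x560x3 uint8, red, green, blue; 420x560 float32, m along the optical axis (not along the pixel's ray), 0 where there is no reading.
- calibration(name): a dict with "fx", "fy", "cx", "cy" (pixels), "extrinsics" (4x4, takes a point from camera to world coordinates); the wrist camera has in their place "T_tool_cam" (4x4, takes a point from camera to tool coordinates, whose origin is the TCP and whose axes are the tool frame's). Camera axes: x right, y down, z forward; pixel columns grow to the right and rows downward; lengths in m; the calibration is good to about 2 mm. A picture is of the moment at which its call begins: read the wrist's pose just before it. calibration takes no time and is no camera call.
- finish_job(): hands the job in, once; it reports no verdict.
The state is a dict: "clock": time; "q": joint angles; "joint_velocities": joint speeds; "effort": joint torques, N m; "ee_pos": TCP position; "tool_rot": TCP orientation; "wrist_force": force on the tool from outside, world axes, zero at the start; "torque": the same for the moment, N m; "width": finger opening in m.
Only numpy, scipy, OpenCV 4.12 (cv2) and the standard library are available. Lean on these libraries where they do the work, as an engineer would, in place of code of your own. Each camera call takes 0.05 s, during which the arm holds its last target.

## Working session

There is one attempt and no reset: what is moved stays moved. The work goes in short steps, Python scripts to look and compute and a tool call to move; the robot and the scene stay as the last step left them, time stands still between calls to the robot, and variables do not carry over. Pictures are saved under pics/ and viewed, and the job is handed in when it is done.

Besides the shell and the picture viewer there is one more tool, called after "Call:" as a command line: name --pt "numbers of a row" for each row, then --argument value for the rest. play_rows: Moves the arm, as the interface text tells. Its arguments: {"type":"object","properties":{"motion":{"type":"array"},"grip_force":{"type":"number"}},"required":["motion"]}

```bash
mkdir -p pics; ls; cat > h.py <<'E'
from workcell import *
import numpy as np, cv2
def snap(n,fn):
    s=get_state(); p,d=grab_frame(n); cv2.imwrite(f'pics/{fn}.png',p[:,:,::-1]); np.savez(f'pics/{fn}.npz',p=p,d=d,pos=s['ee_pos'],R=s['tool_rot']); return p,d
def T(n,fn):
    c=calibration(n)
    if n!='wrist': return c,np.array(c['extrinsics'])
    z=np.load(f'pics/{fn}.npz'); M=np.eye(4); M[:3,:3]=z['R']; M[:3,3]=z['pos']
    return c,M@np.array(c['T_tool_cam'])
def cloud(n,fn):
    c,M=T(n,fn); d=np.load(f'pics/{fn}.npz')['d']
    v,u=np.mgrid[:d.shape[0],:d.shape[1]]
    P=np.stack([(u-c['cx'])/c['fx']*d,(v-c['cy'])/c['fy']*d,d],-1)@M[:3,:3].T+M[:3,3]
    P[d==0]=np.nan
    return P
E
python3 - <<'E'
from h import *
for n in ['scene','side','wrist']: snap(n,n+'0')
s=get_state(); print({k:np.round(v,3).tolist() for k,v in s.items()})
E
```

```text
pics
{'clock': 0.15, 'q': [-0.153, 0.259, 0.021, 1.334, 0.0, 1.418], 'joint_velocities': [-0.0, -0.001, 0.001, -0.001, -0.0, 0.0], 'effort': [0.003, -55.597, 34.466, 0.011, -0.0, 0.0], 'ee_pos': [0.55, 0.0, 0.242], 'tool_rot': [[1.0, -0.001, -0.0], [0.0, 0.0, 1.0], [-0.001, -1.0, 0.0]], 'wrist_force': [0.188, 0.634, 0.24], 'torque': [-0.015, -0.066, -0.036], 'width': 0.085}
```

View pics/scene0.png

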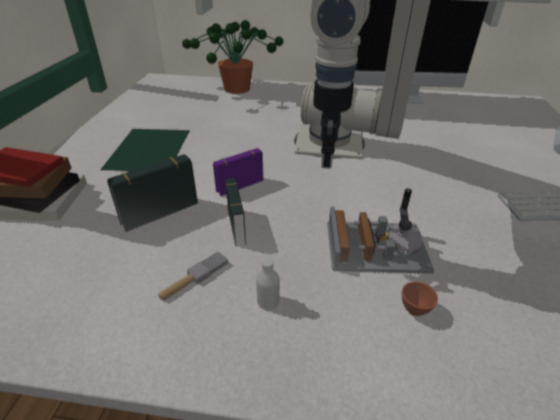

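View pics/side0.png

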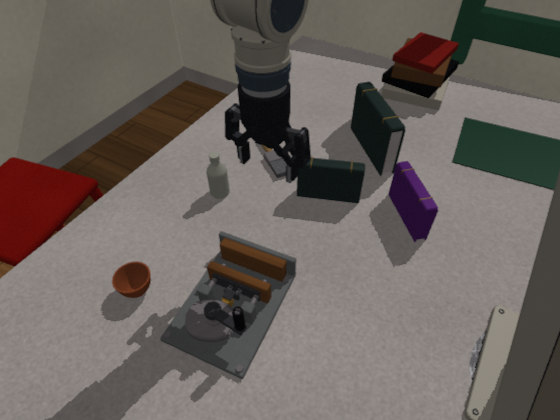

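View pics/wrist0.png

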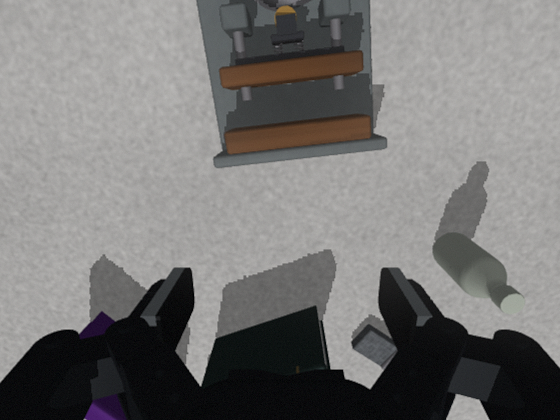

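The scene view shows the small green book at about (236,210), the larger green decoy at (155,190), the purple one at (240,170) and the press at (378,243). The handle is at (405,205), the glue at (268,288), the pot at (419,298) and the brush at (195,276). Next I'll measure them from depth.

```bash
python3 - <<'E'
from h import *
for n in ['scene','side']:
    P=cloud(n,n+'0'); pts=P.reshape(-1,3)
    im=np.load(f'pics/{n}0.npz')['p'].reshape(-1,3)
    # top-down height map 0.2..0.9 x, -0.45..0.45 y ; 1.25mm/px -> scaled
    H=np.zeros((560,720),np.float32); C=np.zeros((560,720,3),np.uint8)
    x,y,z=pts.T; ok=np.isfinite(z)&(z<0.16)&(z>-.02)
    o=np.argsort(np.where(ok,z,-9)); o=o[ok[o]]
    r=((0.9-x[o])/0.00125).astype(int); c=((0.45-y[o])/0.00125).astype(int)
    g=(r>=0)&(r<560)&(c>=0)&(c<720)
    C[r[g],c[g]]=im[o[g]][:,::-1]; H[r[g],c[g]]=z[o[g]]
    C=cv2.dilate(C,np.ones((2,2)))
    for t in np.arange(0.3,0.9,.1): cv2.putText(C,f'{t:.1f}',(0,int((0.9-t)/.00125)),0,.4,(0,255,255))
    for t in np.arange(-.4,.45,.1): cv2.putText(C,f'{t:.1f}',(int((0.45-t)/.00125),10),0,.4,(0,255,255))
    cv2.imwrite(f'pics/top_{n}.png',C)
E
python3 - <<'E'
from h import *
a=cv2.imread('pics/scene0.png')[130:330,100:460]; cv2.imwrite('pics/sc.png',cv2.resize(a,None,fx=2.2,fy=2.2,interpolation=2))
a=cv2.imread('pics/side0.png')[130:390,90:390]; cv2.imwrite('pics/si.png',cv2.resize(a,None,fx=2.2,fy=2.2,interpolation=2))
E
```

```text
(no output)
```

View pics/top_scene.png

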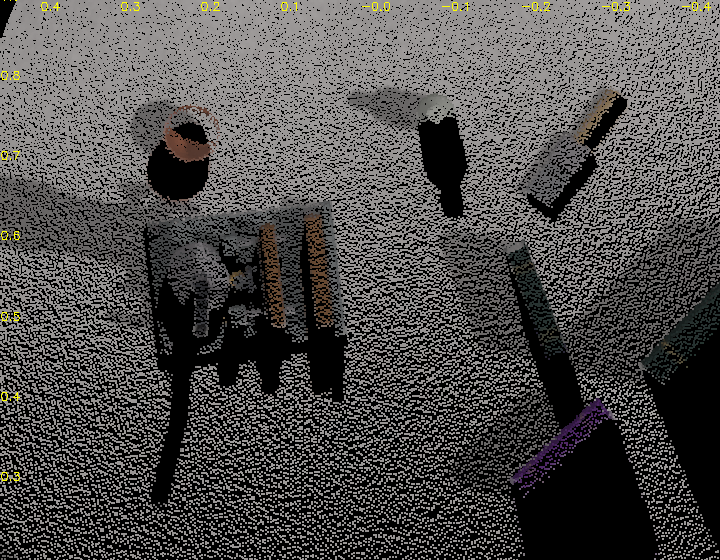

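View pics/top_side.png

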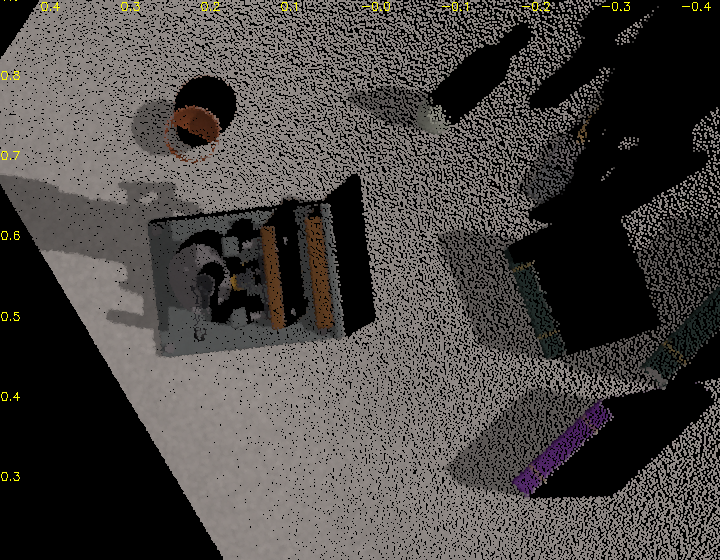

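View pics/si.png

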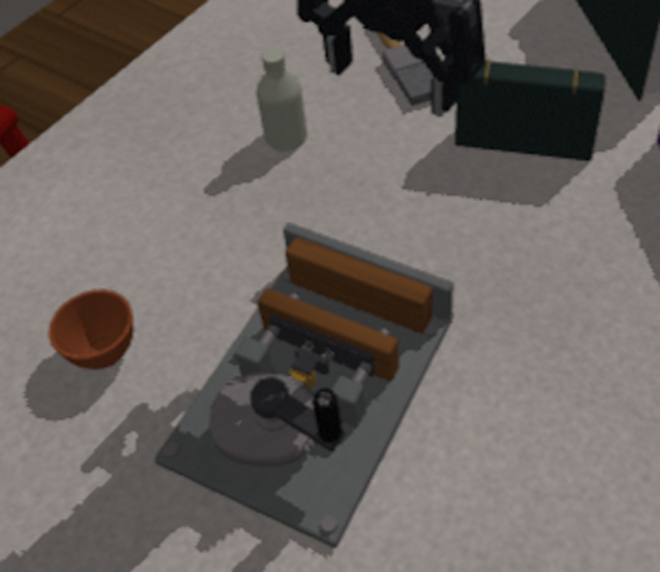

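```bash
python3 - <<'E'
from h import *
A=[];B=[]
for n in ['scene','side']:
    P=cloud(n,n+'0').reshape(-1,3); im=np.load(f'pics/{n}0.npz')['p'].reshape(-1,3).astype(int)
    A.append(P);B.append(im)
    def rect(m,name):
        Q=P[m]; 
        r=cv2.minAreaRect(Q[:,:2].astype(np.float32)); 
        md=np.median(Q,0); 
        print(n,name,len(Q),np.round(r[0],4),np.round(r[1],4),round(r[2],2),'z',np.round(np.percentile(Q[:,2],[2,50,98]),4))
    x,y,z=P.T
    rect((z>.098)&(z<.112)&(x>.43)&(x<.61)&(y<-.15)&(y>-.245)&(im[:,0]<140),'book')
    br=(im[:,0]>im[:,2]*1.6)&(z>.055)&(z<.068)&(x>.4)&(x<.7)
    rect(br&(y>.04)&(y<.09),'fence'); rect(br&(y>.1)&(y<.15),'jaw')
    rect((z>.007)&(z<.016)&(x>.4)&(x<.7)&(y>.0)&(y<.3),'bed')
    h=(z>.09)&(z<.14)&(x>.4)&(x<.7)&(y>.15)&(y<.27); Q=P[h]
    print('handle',len(Q),Q.min(0),Q.max(0), 'top',np.median(Q[Q[:,2]>.129],0), (Q[:,2]>.129).sum())
    if n=='side':
        h=(z>.07)&(z<.084)&(x>.4)&(x<.7)&(y>.15)&(y<.27); rect(h,'crankarm')
E
```

```text
scene book 397 [ 0.526  -0.2188] [0.1508 0.0284] 21.53 z [0.1006 0.105  0.1071]
scene fence 294 [0.5652 0.0525] [0.1361 0.0194] 6.55 z [0.0589 0.0622 0.0643]
scene jaw 262 [0.5578 0.1101] [0.1246 0.0182] 6.15 z [0.056  0.062  0.0643]
scene bed 2045 [0.5521 0.1424] [0.1727 0.234 ] 6.48 z [0.0079 0.0121 0.0149]
handle 135 [0.47977994 0.19102196 0.0902085 ] [0.49678526 0.20848847 0.1358567 ] top [0.4882018  0.19983805 0.13380612] 36
side book 573 [ 0.5178 -0.2221] [0.1342 0.0301] 20.77 z [0.0986 0.1067 0.1092]
side fence 701 [0.5597 0.0514] [0.1394 0.0222] 6.57 z [0.0557 0.0639 0.0664]
side jaw 608 [0.5526 0.1114] [0.1293 0.0219] 7.19 z [0.0556 0.0637 0.0662]
side bed 4353 [0.5496 0.1418] [0.17   0.2338] 6.43 z [0.0097 0.0141 0.0158]
handle 234 [0.47451903 0.19022222 0.09057115] [0.49122049 0.20805357 0.13799619] top [0.4824492  0.20013673 0.13591345] 109
side crankarm 374 [0.5176 0.1996] [0.028  0.0824] 84.64 z [0.0741 0.0822 0.0839]
```

Call:
play_rows --pt "1 0 0 0 -7.1" --pt "1 0 0 0 -7.1" --pt "1 0 0 0 -7.1" --pt "1 0 0 0 -7.1" --pt "1 0 0 0 -7.1" --pt "1 0 0 0 -7.1" --pt "1 0 0 0 -7.1" --pt "1 0 0 0 -7.1" --pt "1 0 0 0 -7.1" --pt "1 0 0 0 -7.1" --pt "1 0 0 0 -7.1" --pt "1 0 0 0 -7.1" --grip_force 30

```text
clock: 1.15
ee_pos: [0.5483, 0.0003, 0.2383]
tool_rot: [[0.069, -0.008, -0.998], [0.998, 0.001, 0.069], [0.001, -1.0, 0.008]]
wrist_force: [-0.9, 0.1, 0.1]
width: 0.0854
```

```bash
cat >> h.py <<'E'
def st():
    s=get_state(); R=np.array(s['tool_rot']); p=np.array(s['ee_pos'])
    print('t',round(s['clock'],2),'pos',np.round(p,4),'ang',round(np.degrees(np.arctan2(R[1,0],R[0,0])),2),'F',np.round(s['wrist_force'],2),'w',round(s['width'],4),'j6',round(s['q'][5],2))
    return s,R,p
def go(x,y,z):
    s,R,p=st(); print('tool shift',np.round(R.T@(np.array([x,y,z])-p),4)); print(np.round(R,3).tolist())
E
python3 -c "
from h import *
go(.523,-.2195,.242)"
```

```text
t 1.15 pos [5.483e-01 3.000e-04 2.383e-01] ang 86.06 F [-0.93  0.14  0.06] w 0.0854 j6 -0.08
tool shift [-0.221  -0.0038  0.0101]
[[0.069, -0.008, -0.998], [0.998, 0.001, 0.069], [0.001, -1.0, 0.008]]
```

Call:
play_rows --pt "1 -0.037 0 0.0017 0" --pt "1 -0.037 0 0.0017 0" --pt "1 -0.037 0 0.0017 0" --pt "1 -0.037 0 0.0017 0" --pt "1 -0.037 0 0.0017 0" --pt "1 -0.037 0 0.0017 0" --pt "1 0 0 0 -7" --pt "1 0 0 0 -7" --pt "1 0 0 0 -7" --pt "1 0 0 0 -4" --pt "1 0 0 0 0"

```text
clock: 2.07
ee_pos: [0.5223, -0.2312, 0.2339]
tool_rot: [[-0.388, -0.014, -0.921], [0.921, 0.005, -0.388], [0.01, -1.0, 0.011]]
wrist_force: [0.5, -1.2, -0.7]
width: 0.0852
```

```bash
python3 -c "
from h import *
go(.523,-.2195,.242); snap('wrist','w1')"
```

```text
t 2.07 pos [ 0.5223 -0.2312  0.2339] ang 112.85 F [ 0.46 -1.15 -0.75] w 0.0852 j6 -0.96
tool shift [ 0.0106 -0.008  -0.0051]
[[-0.388, -0.014, -0.921], [0.921, 0.005, -0.388], [0.01, -1.0, 0.011]]
```

View pics/w1.png

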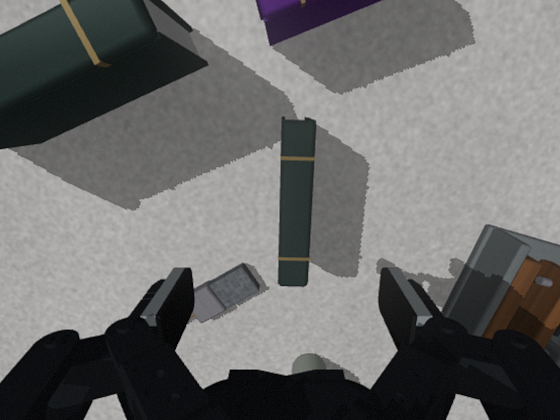

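The wrist view shows the book's spine from (297,120) to (293,285), slightly askew. I'll measure it.

```bash
python3 - <<'E'
from h import *
P=cloud('wrist','w1'); Q=P[100:300,270:330].reshape(-1,3); Q=Q[np.isfinite(Q[:,2])]
Q=Q[Q[:,2]>.095]; print(len(Q),cv2.minAreaRect(Q[:,:2].astype(np.float32)),np.median(Q,0))
r=cv2.minAreaRect(Q[:,:2].astype(np.float32)); go(r[0][0],r[0][1],.242)
E
```

```text
5378 ((0.5248098969459534, -0.22149522602558136), (0.14885026216506958, 0.028100550174713135), 21.332109451293945) [ 0.51599105 -0.22492259  0.10498334]
t 2.12 pos [ 0.5223 -0.2311  0.2339] ang 112.63 F [-0.21 -0.37  0.36] w 0.0855 j6 -0.96
tool shift [ 0.008  -0.0081 -0.0059]
[[-0.385, -0.014, -0.923], [0.923, 0.005, -0.385], [0.01, -1.0, 0.011]]
```

Call:
play_rows --pt "1 0.008 0 -0.006 1.3" --pt "1 0 0.03 -0.0005 0" --pt "1 0 0.03 -0.0005 0" --pt "1 0 0.025 -0.0005 0" --pt "1 0 0.015 0 0" --pt "1 0 0 0 0"

```text
clock: 2.62
ee_pos: [0.5259, -0.2193, 0.1315]
tool_rot: [[-0.346, -0.01, -0.938], [0.938, 0.003, -0.346], [0.006, -1.0, 0.009]]
wrist_force: [-0.2, 0.4, -0.1]
width: 0.0854
```

```bash
python3 -c "
from h import *
go(.5248,-.2215,.086)"
```

```text
t 2.62 pos [ 0.5259 -0.2193  0.1315] ang 110.23 F [-0.22  0.38 -0.13] w 0.0854 j6 -0.89
tool shift [-0.0019  0.0455  0.0014]
[[-0.346, -0.01, -0.938], [0.938, 0.003, -0.346], [0.006, -1.0, 0.009]]
```

Call:
play_rows --pt "1 -0.002 0.015 0.001 -1.1" --pt "1 0 0.015 0 0" --pt "1 0 0.012 0 0" --pt "1 0 0.002 0 0" --pt "1 0 0 0 0"

```text
clock: 3.03
ee_pos: [0.5264, -0.2211, 0.0891]
tool_rot: [[-0.356, -0.009, -0.935], [0.935, 0.002, -0.356], [0.005, -1.0, 0.008]]
wrist_force: [0.6, 0.7, 0.8]
width: 0.0854
```

```bash
python3 -c "
from h import *
go(.5248,-.2215,.086)"
```

```text
t 3.03 pos [ 0.5264 -0.2211  0.0891] ang 110.84 F [0.62 0.74 0.84] w 0.0854 j6 -0.91
tool shift [0.0002 0.0031 0.0016]
[[-0.356, -0.009, -0.935], [0.935, 0.002, -0.356], [0.005, -1.0, 0.008]]
```

Call:
play_rows --pt "-1 0 0.002 0.001 -0.4" --pt "-1 0 0 0 0" --pt "-1 0 0 0 0" --pt "-1 0 0 0 0" --pt "-1 0 0 0 0" --pt "-1 0 0 0 0" --pt "-1 0 0 0 0" --pt "-1 0 0 0 0" --pt "-1 0 0 0 0" --pt "-1 0 0 0 0" --grip_force 35

```text
clock: 3.87
ee_pos: [0.5267, -0.222, 0.0912]
tool_rot: [[-0.361, -0.005, -0.933], [0.933, -0.001, -0.361], [0.001, -1.0, 0.005]]
wrist_force: [0.6, 0.5, -0.6]
width: 0.0274
```

Call:
play_rows --pt "-1 0 -0.01 0 0" --pt "-1 0 -0.02 0 0" --pt "-1 0 -0.03 0 0" --pt "-1 0 -0.03 0 0" --pt "-1 0 -0.02 0 0" --pt "-1 0 0 0 0"

```text
clock: 4.37
ee_pos: [0.5259, -0.2212, 0.2067]
tool_rot: [[-0.361, -0.009, -0.933], [0.933, 0.002, -0.361], [0.005, -1.0, 0.008]]
wrist_force: [-0.3, 0.1, -1.6]
width: 0.0274
```

```bash
python3 -c "
from h import *
go(.5585,.0815,.2); snap('side','s2')"
```

```text
t 4.37 pos [ 0.5259 -0.2212  0.2067] ang 111.14 F [-0.26  0.1  -1.62] w 0.0274 j6 -0.91
tool shift [ 0.2705  0.007  -0.1397]
[[-0.361, -0.009, -0.933], [0.933, 0.002, -0.361], [0.005, -1.0, 0.008]]
```

View pics/s2.png

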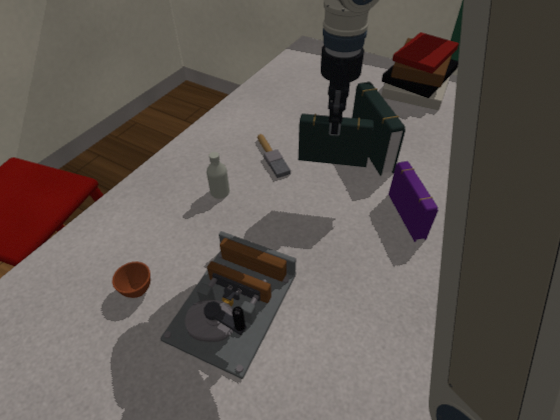

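Call:
play_rows --pt "-1 0 0 0 5" --pt "-1 0 0 0 5" --pt "-1 0 0 0 4.6" --pt "-1 0.03 0 -0.007 0" --pt "-1 0.035 0 -0.008 0" --pt "-1 0.035 0 -0.008 0" --pt "-1 0.035 0 -0.008 0" --pt "-1 0.035 0 -0.008 0" --pt "-1 0.035 0 -0.008 0" --pt "-1 0.035 0 -0.008 0" --pt "-1 0.025 0 -0.006 0" --pt "-1 0 0 0 0"

```text
clock: 5.42
ee_pos: [0.5548, 0.0592, 0.1885]
tool_rot: [[-0.093, -0.031, -0.995], [0.996, 0.008, -0.093], [0.011, -0.999, 0.03]]
wrist_force: [-1.1, -0.1, -2.8]
width: 0.027
```

```bash
python3 -c "
from h import *
go(.5585,.0815,.2); snap('side','s3'); snap('wrist','w3'); snap('scene','c3')"
```

```text
t 5.42 pos [0.5548 0.0592 0.1885] ang 95.33 F [-1.12 -0.07 -2.84] w 0.027 j6 -0.14
tool shift [ 0.0219 -0.0114 -0.0054]
[[-0.093, -0.031, -0.995], [0.996, 0.008, -0.093], [0.011, -0.999, 0.03]]
```

View pics/w3.png

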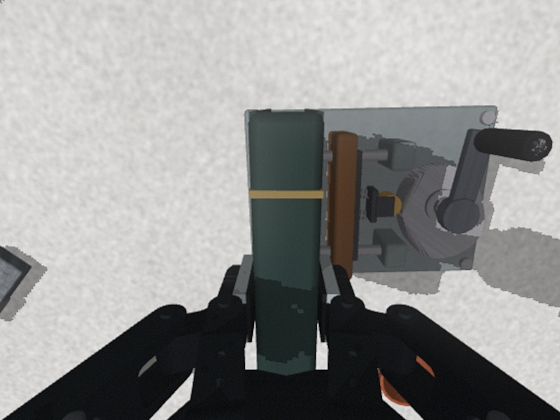

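View pics/c3.png

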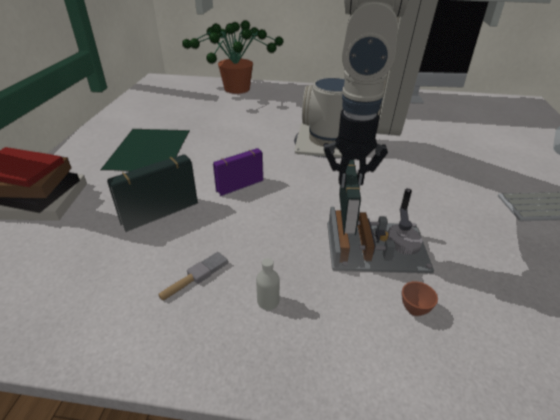

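```bash
python3 - <<'E'
from h import *
P=cloud('wrist','w3'); im=np.load('pics/w3.npz')['p'].astype(int)
m=(P[:,:,2]>.055)&(P[:,:,2]<.07)&(im[:,:,0]>im[:,:,2]*1.6)&(P[:,:,0]<.62)
Q=P[m]; print(len(Q),cv2.minAreaRect(Q[:,:2].astype(np.float32)),np.median(Q,0))
E
python3 - <<'E'
import sys; sys.path.insert(0,'.')
import os; os.chdir('.')
from h import *
for n,f in (('scene','c3'),('side','s3')):
    P=cloud(n,f); im=np.load(f'pics/{f}.npz')['p'].astype(int)
    for a,b,k in ((.04,.09,'fence'),(.1,.15,'jaw')):
        m=(P[:,:,2]>.055)&(P[:,:,2]<.07)&(im[:,:,0]>im[:,:,2]*1.6)&(P[:,:,0]>.4)&(P[:,:,0]<.7)&(P[:,:,1]>a)&(P[:,:,1]<b)
        Q=P[m]
        # fit lines at edges: project to press axes 6.5deg
        t=np.radians(6.5); u=Q[:,0]*np.cos(t)+Q[:,1]*np.sin(t); v=-Q[:,0]*np.sin(t)+Q[:,1]*np.cos(t)
        print(n,k,len(Q),np.percentile(u,[1,99]),np.percentile(v,[2,50,98]),np.percentile(Q[:,2],50))
for P,t in (): pass
E
```

```text
2891 ((0.5536997318267822, 0.10758613049983978), (0.12840130925178528, 0.018350515514612198), 6.544758319854736) [0.54427931 0.10602493 0.0619682 ]
scene fence 213 [0.49996321 0.6332076 ] [-0.02120485 -0.01386202 -0.0032311 ] 0.06215851072700973
scene jaw 257 [0.50732514 0.62886702] [0.03729501 0.04518381 0.0536412 ] 0.06183965539411895
side fence 426 [0.49294498 0.62894256] [-0.01096581 -0.00446053 -0.00144999] 0.06319083185672858
side jaw 605 [0.49823085 0.62380171] [0.03896162 0.0492607  0.05494052] 0.06367758410692681
```

```bash
python3 -c "
from h import *
go(.559,.080,.1885)"
```

```text
t 5.57 pos [0.5547 0.0551 0.1889] ang 95.17 F [-0.4  -0.39 -2.44] w 0.0273 j6 -0.14
tool shift [ 0.0244  0.0004 -0.0065]
[[-0.09, -0.031, -0.995], [0.996, 0.007, -0.09], [0.009, -1.0, 0.03]]
```

Call:
play_rows --pt "-1 0.01 0 -0.003 -0.6" --pt "-1 0.01 0 -0.003 -0.6" --pt "-1 0 0 0 0" --pt "-1 0 0 0 0"

```text
clock: 5.9
ee_pos: [0.5589, 0.0735, 0.1876]
tool_rot: [[-0.108, -0.032, -0.994], [0.994, 0.006, -0.108], [0.01, -0.999, 0.031]]
wrist_force: [-0.6, -0.3, -1.6]
width: 0.0272
```

```bash
python3 -c "
from h import *
go(.559,.080,.1885)"
```

```text
t 5.9 pos [0.5589 0.0735 0.1876] ang 96.19 F [-0.55 -0.35 -1.64] w 0.0272 j6 -0.13
tool shift [ 0.0065 -0.0009 -0.0007]
[[-0.108, -0.032, -0.994], [0.994, 0.006, -0.108], [0.01, -0.999, 0.031]]
```

Call:
play_rows --pt "-1 0.0065 0 -0.001 -0.3" --pt "-1 0 0.01 0 0" --pt "-1 0 0.01 0 0" --pt "-1 0 0 0 0"

```text
clock: 6.23
ee_pos: [0.5588, 0.0795, 0.1659]
tool_rot: [[-0.112, -0.031, -0.993], [0.994, 0.006, -0.112], [0.009, -0.999, 0.031]]
wrist_force: [0.5, -0.5, -2.2]
width: 0.0273
```

```bash
python3 -c "
from h import *
go(.559,.080,.103)"
```

```text
t 6.23 pos [0.5588 0.0795 0.1659] ang 96.41 F [ 0.48 -0.46 -2.2 ] w 0.0273 j6 -0.12
tool shift [-0.0002  0.0629 -0.0022]
[[-0.112, -0.031, -0.993], [0.994, 0.006, -0.112], [0.009, -0.999, 0.031]]
```

Descend until the book's bottom is just above the jaw tops (it is now at about .074), then go on with a force check.

Call:
play_rows --pt "-1 0 0.01 0 0" --pt "-1 0 0.01 0 0" --pt "-1 0 0.005 0 0" --pt "-1 0 0 0 0"

```text
clock: 6.57
ee_pos: [0.5571, 0.0791, 0.1378]
tool_rot: [[-0.111, -0.034, -0.993], [0.994, 0.006, -0.111], [0.009, -0.999, 0.033]]
wrist_force: [-0.4, 0.1, -2.8]
width: 0.0269
```

```bash
python3 -c "
from h import *
go(.559,.080,.103);snap('scene','c4');snap('side','s4')
a=cv2.imread('pics/c4.png')[150:290,300:460];b=cv2.imread('pics/s4.png')[150:390,140:330]
cv2.imwrite('pics/c4z.png',np.hstack([cv2.resize(a,(460,400),interpolation=2),cv2.resize(b,(320,400),interpolation=2)]))"
```

```text
t 6.57 pos [0.5571 0.0791 0.1378] ang 96.37 F [-0.44  0.12 -2.8 ] w 0.0269 j6 -0.12
tool shift [ 0.0003  0.0348 -0.0031]
[[-0.111, -0.034, -0.993], [0.994, 0.006, -0.111], [0.009, -0.999, 0.033]]
```

View pics/c4z.png

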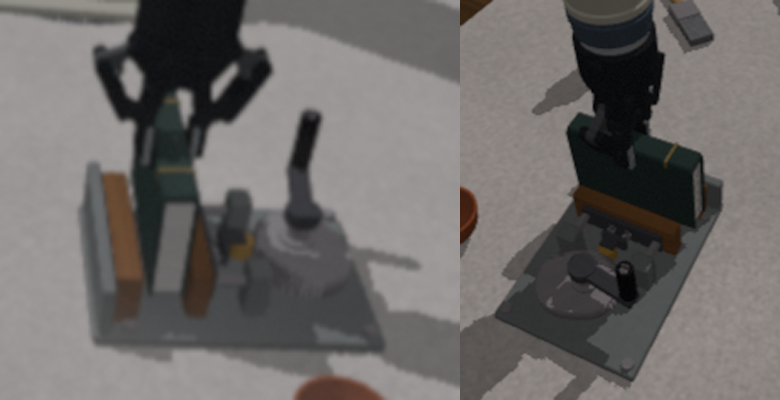

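```bash
python3 - <<'E'
from h import *
t=np.radians(6.5)
P=cloud('scene','c4').reshape(-1,3); u=P[:,0]*np.cos(t)+P[:,1]*np.sin(t); v=-P[:,0]*np.sin(t)+P[:,1]*np.cos(t)
for z0 in (.07,.08,.09):
    m=(P[:,2]>z0)&(P[:,2]<z0+.01)&(u>.62)&(u<.66)&(v>-.02)&(v<.05); print(z0,m.sum(),np.percentile(v[m],[2,50,98]),np.percentile(u[m],[50]))
m=(P[:,2]>.058)&(P[:,2]<.066)&(u>.5)&(u<.65)&(v>-.03)&(v<.06)
h,e=np.histogram(v[m],np.arange(-.03,.06,.002)); print(list(zip(np.round(e,3),h)))
E
```

```text
0.07 44 [0.00352422 0.01716239 0.03112196] [0.63189995]
0.08 46 [0.00337975 0.01666741 0.02957092] [0.63202361]
0.09 50 [0.00303833 0.01687764 0.03054048] [0.63191517]
[(np.float64(-0.03), np.int64(37)), (np.float64(-0.028), np.int64(38)), (np.float64(-0.026), np.int64(31)), (np.float64(-0.024), np.int64(32)), (np.float64(-0.022), np.int64(33)), (np.float64(-0.02), np.int64(34)), (np.float64(-0.018), np.int64(28)), (np.float64(-0.016), np.int64(35)), (np.float64(-0.014), np.int64(29)), (np.float64(-0.012), np.int64(34)), (np.float64(-0.01), np.int64(32)), (np.float64(-0.008), np.int64(30)), (np.float64(-0.006), np.int64(28)), (np.float64(-0.004), np.int64(33)), (np.float64(-0.002), np.int64(11)), (np.float64(0.0), np.int64(0)), (np.float64(0.002), np.int64(8)), (np.float64(0.004), np.int64(19)), (np.float64(0.006), np.int64(3)), (np.float64(0.008), np.int64(3)), (np.float64(0.01), np.int64(3)), (np.float64(0.012), np.int64(3)), (np.float64(0.014), np.int64(1)), (np.float64(0.016), np.int64(2)), (np.float64(0.018), np.int64(2)), (np.float64(0.02), np.int64(1)), (np.float64(0.022), np.int64(4)), (np.float64(0.024), np.int64(2)), (np.float64(0.026), np.int64(2)), (np.float64(0.028), np.int64(3)), (np.float64(0.03), np.int64(3)), (np.float64(0.032), np.int64(0)), (np.float64(0.034), np.int64(0)), (np.float64(0.036), np.int64(3)), (np.float64(0.038), np.int64(6)), (np.float64(0.04), np.int64(8)), (np.float64(0.042), np.int64(13)), (np.float64(0.044), np.int64(11)), (np.float64(0.046), np.int64(11)), (np.float64(0.048), np.int64(19)), (np.float64(0.05), np.int64(15)), (np.float64(0.052), np.int64(18)), (np.float64(0.054), np.int64(7)), (np.float64(0.056), np.int64(0))]
```

Call:
play_rows --pt "-1 0 0.008 -0.004 0" --pt "-1 0 0.008 -0.003 0" --pt "-1 0 0.008 -0.001 0" --pt "-1 0 0.005 0 0" --pt "-1 0 0 0 0"

```text
clock: 7.08
ee_pos: [0.5665, 0.0803, 0.108]
tool_rot: [[-0.111, -0.029, -0.993], [0.994, 0.006, -0.111], [0.009, -1.0, 0.029]]
wrist_force: [-0.1, -0.1, -2.3]
width: 0.0274
```

```bash
python3 -c "
from h import *
go(.561,.080,.103)"
```

```text
t 7.08 pos [0.5665 0.0803 0.108 ] ang 96.37 F [-0.09 -0.11 -2.26] w 0.0274 j6 -0.12
tool shift [0.0003 0.0051 0.0053]
[[-0.111, -0.029, -0.993], [0.994, 0.006, -0.111], [0.009, -1.0, 0.029]]
```

Call:
play_rows --pt "-1 0 0.003 0 0" --pt "-1 0 0.002 0 0" --pt "-1 0 0 0 0"

```text
clock: 7.33
ee_pos: [0.5652, 0.0807, 0.1039]
tool_rot: [[-0.112, -0.031, -0.993], [0.994, 0.006, -0.112], [0.01, -1.0, 0.03]]
wrist_force: [0.0, 1.0, -1.5]
width: 0.0273
```

Call:
play_rows --pt "-1 0 0.002 0 0" --pt "-1 0 0 0 0"

```text
clock: 7.5
ee_pos: [0.5647, 0.081, 0.1037]
tool_rot: [[-0.112, -0.029, -0.993], [0.994, 0.006, -0.112], [0.01, -1.0, 0.028]]
wrist_force: [-0.4, -1.3, -1.9]
width: 0.0274
```

Call:
play_rows --pt "-1 0 0.003 0 0" --pt "-1 0 0.003 0 0"

```text
clock: 7.67
ee_pos: [0.5645, 0.0814, 0.1028]
tool_rot: [[-0.112, -0.025, -0.993], [0.994, 0.007, -0.113], [0.009, -1.0, 0.024]]
wrist_force: [-13.8, -1.1, 39.8]
width: 0.0276
```

```bash
python3 -c "
from h import *
st();snap('scene','c5')
P=cloud('scene','c5').reshape(-1,3); t=np.radians(6.5); u=P[:,0]*np.cos(t)+P[:,1]*np.sin(t); v=-P[:,0]*np.sin(t)+P[:,1]*np.cos(t)
m=(u>.5)&(u<.65)&(v>.005)&(v<.03)&(P[:,2]>.1)&(P[:,2]<.13)
print(m.sum(),np.percentile(P[m,2],[5,25,50,75,95]))
a=cv2.imread('pics/c5.png')[150:290,300:460]
cv2.imwrite('pics/c5z.png',cv2.resize(a,(640,560),interpolation=2))"
```

```text
t 7.67 pos [0.5645 0.0814 0.1028] ang 96.46 F [-13.79  -1.07  39.76] w 0.0276 j6 -0.12
397 [0.10500283 0.11598558 0.11712276 0.11786205 0.11880673]
```

View pics/c5z.png

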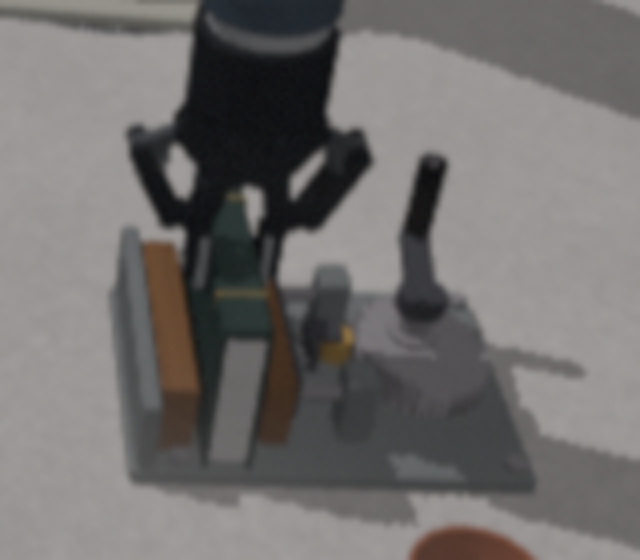

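The book is on the bed (39 N contact, top at .117). I'll release it and rise.

Call:
play_rows --pt "-0.1 0 -0.001 0 0" --pt "0 0 0 0 0" --pt "0.3 0 0 0 0" --pt "0.3 0 0 0 0" --pt "0.3 0 0 0 0" --pt "0.3 0 -0.02 0 0" --pt "0.3 0 -0.03 0 0" --pt "0.3 0 -0.03 0 0" --pt "0.3 0 -0.03 0 0" --pt "0.3 0 0 0 0"

```text
clock: 8.55
ee_pos: [0.5665, 0.0804, 0.2149]
tool_rot: [[-0.112, -0.03, -0.993], [0.994, 0.007, -0.112], [0.01, -1.0, 0.029]]
wrist_force: [0.2, -0.2, 0.0]
width: 0.0553
```

```bash
python3 -c "
from h import *
st();snap('side','s6');snap('wrist','w6')
cv2.imwrite('pics/w6z.png',np.hstack([cv2.imread('pics/w6.png'),cv2.resize(cv2.imread('pics/s6.png')[150:390,140:330],(320,420))])[:,80:])
"
```

```text
t 8.55 pos [0.5665 0.0804 0.2149] ang 96.44 F [ 0.23 -0.17  0.02] w 0.0553 j6 -0.12
```

View pics/w6z.png

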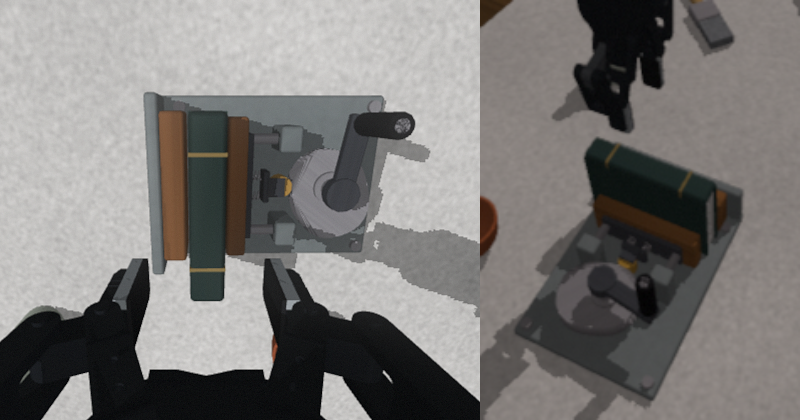

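```bash
python3 - <<'E'
from h import *
P=cloud('wrist','w6').reshape(-1,3); im=np.load('pics/w6.npz')['p'].reshape(-1,3).astype(int)
t=np.radians(6.5); u=P[:,0]*np.cos(t)+P[:,1]*np.sin(t); v=-P[:,0]*np.sin(t)+P[:,1]*np.cos(t);z=P[:,2]
def sh(k,m): print(k,m.sum(),'u',np.round(np.percentile(u[m],[1,50,99]),4),'v',np.round(np.percentile(v[m],[1,50,99]),4),'z',np.round(np.median(z[m]),4), cv2.minAreaRect(P[m][:,:2].astype(np.float32)))
sh('book',(z>.112)&(z<.122)&(v>-.01)&(v<.04)&(u>.4)&(u<.7))
br=(im[:,0]>im[:,2]*1.6)&(z>.057)&(z<.067)&(u>.4)&(u<.7)
sh('fence',br&(v<.002)); sh('jaw',br&(v>.03)&(v<.06))
sh('htop',(z>.129)&(z<.139)&(v>.1)&(v<.2)&(u>.4)&(u<.7))
sh('hub',(z>.073)&(z<.085)&(v>.09)&(v<.2)&(u>.46)&(u<.62))
sh('bed',(z>.008)&(z<.016)&(v>-.1)&(v<.24)&(u>.4)&(u<.7))
E
```

```text
book 6979 u [0.4958 0.5588 0.6399] v [0.0029 0.0167 0.0302] z 0.117 ((0.5630515217781067, 0.0807143971323967), (0.14813828468322754, 0.02840210683643818), 6.109347343444824)
fence 3494 u [0.4948 0.5559 0.6297] v [-0.0239 -0.0134 -0.0031] z 0.0621 ((0.5609681606292725, 0.05022484064102173), (0.13810549676418304, 0.021347375586628914), 6.429440021514893)
jaw 2641 u [0.5006 0.5574 0.6248] v [0.0355 0.0441 0.053 ] z 0.0619 ((0.5543632507324219, 0.10777340829372406), (0.12803320586681366, 0.018059980124235153), 6.418975353240967)
htop 668 u [0.4955 0.5036 0.5118] v [0.1333 0.1406 0.1498] z 0.1338 ((0.4843679368495941, 0.1976454257965088), (0.017156900838017464, 0.01782980188727379), 48.86604690551758)
hub 2260 u [0.4979 0.5444 0.5753] v [0.1188 0.1339 0.1468] z 0.0805 ((0.5175141096115112, 0.1938200145959854), (0.08254183828830719, 0.029346175491809845), 3.3619017601013184)
bed 10538 u [0.4784 0.5131 0.6457] v [-0.0185  0.1035  0.1917] z 0.012 ((0.5497530698776245, 0.14685174822807312), (0.16909407079219818, 0.2201574742794037), 6.468123435974121)
```

```bash
python3 - <<'E'
from h import *
from scipy.optimize import least_squares
P=cloud('wrist','w6').reshape(-1,3)
t=np.radians(6.45); u=P[:,0]*np.cos(t)+P[:,1]*np.sin(t); v=-P[:,0]*np.sin(t)+P[:,1]*np.cos(t);z=P[:,2]
m=(z>.076)&(z<.085)&(v>.09)&(v<.2)&(u>.545)&(u<.62)
Q=np.c_[u,v][m]
h=cv2.convexHull(Q.astype(np.float32))[:,0]; h=h[h[:,0]>.558]
f=least_squares(lambda p:np.hypot(h[:,0]-p[0],h[:,1]-p[1])-p[2],[.56,.135,.015],loss='soft_l1',f_scale=.0005)
print(f.x,len(h)); 
for a in np.arange(.50,.58,.01):
    k=(z>.076)&(z<.085)&(v>.09)&(v<.2)&(abs(u-a)<.005); print(round(a,3),np.round(np.percentile(v[k],[2,98]),4) if k.sum() else 0)
E
python3 -c "
import cv2
a=cv2.imread('pics/w6.png')[80:270,340:520]; cv2.imwrite('pics/w6y.png',cv2.resize(a,(560,590),interpolation=2))"
```

```text
[0.56252274 0.13306281 0.01473008] 15
0.5 [0.1333 0.1395]
0.51 [0.1319 0.1476]
0.52 [0.1304 0.148 ]
0.53 [0.1291 0.1466]
0.54 [0.1276 0.145 ]
0.55 [0.1224 0.1437]
0.56 [0.119  0.1467]
0.57 [0.1199 0.1457]
```

View pics/w6y.png

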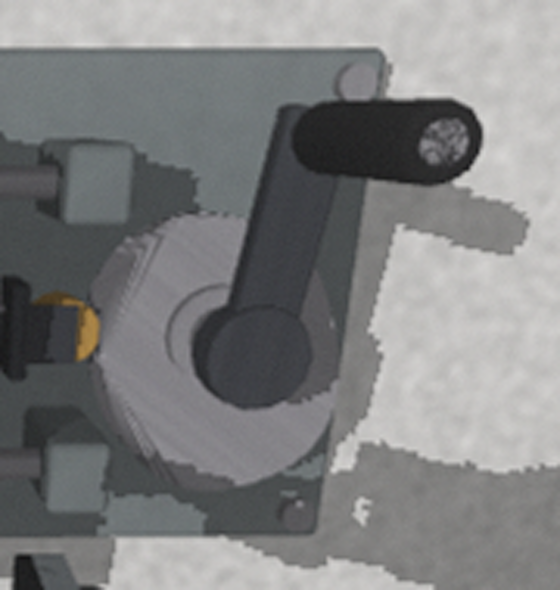

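```bash
python3 -c "
from h import *
go(.4877,.197,.2149)"
```

```text
t 8.65 pos [0.5651 0.0805 0.2105] ang 96.43 F [ 0.19 -1.32 -0.61] w 0.0557 j6 -0.12
tool shift [ 0.1245 -0.0009  0.0639]
[[-0.112, -0.035, -0.993], [0.994, 0.007, -0.112], [0.01, -0.999, 0.034]]
```

Call:
play_rows --pt "0.3 0.025 -0.002 0.013 0" --pt "0.3 0.025 0 0.013 0" --pt "0.3 0.025 0 0.013 0" --pt "0.3 0.025 0 0.013 0" --pt "0.3 0.02 0 0.011 0" --pt "0.3 0 0 0 0" --pt "0.3 0 0 0 0"

```text
clock: 9.23
ee_pos: [0.4838, 0.1951, 0.2052]
tool_rot: [[-0.109, -0.049, -0.993], [0.994, 0.004, -0.109], [0.01, -0.999, 0.049]]
wrist_force: [-0.9, -0.4, -0.0]
width: 0.0554
```

```bash
python3 -c "
from h import *
go(.4877,.197,.2);snap('wrist','w7')
P=cloud('wrist','w7').reshape(-1,3); z=P[:,2]
m=(z>.128)&(z<.14)&(P[:,0]>.44)&(P[:,0]<.53)&(P[:,1]>.16)&(P[:,1]<.24); Q=P[m]
print(len(Q),cv2.minAreaRect(Q[:,:2].astype(np.float32)),np.median(Q,0))"
```

```text
t 9.23 pos [0.4838 0.1951 0.2052] ang 96.23 F [-0.93 -0.38 -0.02] w 0.0554 j6 0.11
tool shift [ 0.0014  0.005  -0.0044]
[[-0.109, -0.049, -0.993], [0.994, 0.004, -0.109], [0.01, -0.999, 0.049]]
532 ((0.4839579463005066, 0.1982622891664505), (0.017400791868567467, 0.017216486856341362), 15.969406127929688) [0.4829902  0.19816676 0.13405479]
```

View pics/w7.png

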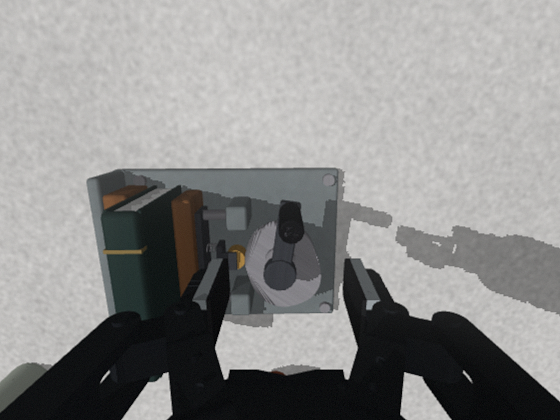

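Call:
play_rows --pt "0.3 0.0025 0 -0.004 0" --pt "0.3 0 0.025 0 0" --pt "0.3 0 0.025 0 0" --pt "0.3 0 0 0 0" --pt "0.3 0 0 0 0"

```text
clock: 9.7
ee_pos: [0.4888, 0.1955, 0.1521]
tool_rot: [[-0.104, -0.05, -0.993], [0.995, 0.004, -0.104], [0.009, -0.999, 0.049]]
wrist_force: [0.3, -0.1, -0.3]
width: 0.0557
```

```bash
python3 -c "
from h import *
go(.484,.198,.112)"
```

```text
t 9.7 pos [0.4888 0.1955 0.1521] ang 95.95 F [ 0.27 -0.11 -0.33] w 0.0557 j6 0.11
tool shift [0.0026 0.0403 0.0025]
[[-0.104, -0.05, -0.993], [0.995, 0.004, -0.104], [0.009, -0.999, 0.049]]
```

Call:
play_rows --pt "0.3 0.0025 0.01 0.001 0" --pt "0.3 0 0.015 0.001 0" --pt "0.3 0 0.014 0 0" --pt "0.3 0 0 0 0" --pt "0.3 0 0 0 0"

```text
clock: 10.12
ee_pos: [0.4881, 0.1972, 0.1144]
tool_rot: [[-0.1, -0.046, -0.994], [0.995, 0.005, -0.101], [0.01, -0.999, 0.045]]
wrist_force: [-0.4, 0.4, 0.6]
width: 0.0553
```

```bash
python3 -c "
from h import *
go(.484,.198,.112);snap('wrist','w8')"
```

```text
t 10.12 pos [0.4881 0.1972 0.1144] ang 95.75 F [-0.38  0.41  0.62] w 0.0553 j6 0.12
tool shift [0.0012 0.0026 0.0039]
[[-0.1, -0.046, -0.994], [0.995, 0.005, -0.101], [0.01, -0.999, 0.045]]
```

View pics/w8.png

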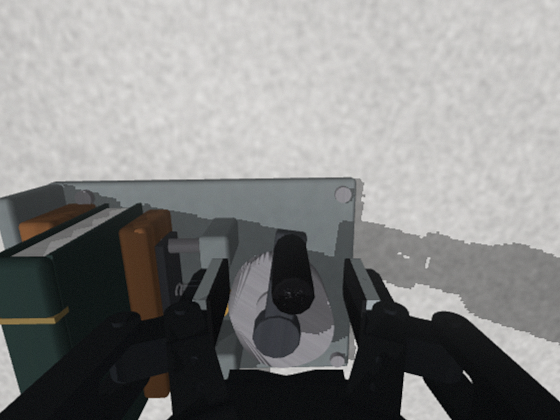

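Call:
play_rows --pt "0.3 0.001 0.002 0.004 0" --pt "0.3 0 0 0 0" --pt "-1 0 0 0 0" --pt "-1 0 0 0 0" --pt "-1 0 0 0 0" --pt "-1 0 0 0 0" --pt "-1 0 0 0 0" --pt "-1 0 0 0 0" --pt "-1 0 0 0 0" --pt "-1 0 0 0 0" --grip_force 25

```text
clock: 11.0
ee_pos: [0.4851, 0.1983, 0.1159]
tool_rot: [[-0.1, -0.041, -0.994], [0.995, 0.006, -0.101], [0.01, -0.999, 0.04]]
wrist_force: [-0.9, -1.4, -0.2]
width: 0.0171
```

```bash
cat >> h.py <<'E'
C=np.array([.5437,.196])
def crank(dth=0.05,n=12,C=C,r=None):
    s,R,p=st(); d=p[:2]-C; a=np.arctan2(d[1],d[0]); rr=np.hypot(*d)
    F=np.array(s['wrist_force']); tang=np.array([np.sin(a),-np.cos(a)]); rad=d/rr
    print('angle',round(a,3),'r',round(rr,4),'F on tool along motion',round(F[:2]@tang,2),'radial out',round(F[:2]@rad,2))
    out=[]
    for i in range(n):
        a0=a-dth*i; a1=a0-dth
        w=np.array([.06*(np.cos(a1)-np.cos(a0)),.06*(np.sin(a1)-np.sin(a0)),0])
        t=R.T@w; out.append([-1]+np.round(t,4).tolist()+[0])
    print(out)
E
python3 -c "
from h import *
crank(.08)"
```

```text
t 11.0 pos [0.4851 0.1983 0.1159] ang 95.76 F [-0.9  -1.36 -0.21] w 0.0171 j6 0.12
angle 3.103 r 0.0587 F on tool along motion -1.4 radial out 0.85
[[-1, 0.0047, 0.0, -0.0009, 0], [-1, 0.0046, -0.0, -0.0012, 0], [-1, 0.0045, -0.0, -0.0016, 0], [-1, 0.0044, -0.0, -0.002, 0], [-1, 0.0042, -0.0, -0.0023, 0], [-1, 0.004, -0.0001, -0.0026, 0], [-1, 0.0038, -0.0001, -0.0029, 0], [-1, 0.0035, -0.0001, -0.0032, 0], [-1, 0.0033, -0.0001, -0.0035, 0], [-1, 0.003, -0.0001, -0.0038, 0], [-1, 0.0027, -0.0001, -0.004, 0], [-1, 0.0023, -0.0001, -0.0042, 0]]
```

Call:
play_rows --pt "-1 0.0047 0 -0.001 0" --pt "-1 0.0046 0 -0.0012 0" --pt "-1 0.0045 0 -0.0016 0" --pt "-1 0.0044 0 -0.002 0" --pt "-1 0.0042 0 -0.0023 0" --pt "-1 0.004 0 -0.0026 0"

```text
clock: 11.5
ee_pos: [0.4926, 0.2265, 0.1159]
tool_rot: [[-0.099, -0.042, -0.994], [0.995, 0.003, -0.099], [0.007, -0.999, 0.042]]
wrist_force: [-1.3, -3.2, 2.4]
width: 0.0172
```

```bash
python3 -c "
from h import *
crank(.08,8)"
```

```text
t 11.5 pos [0.4926 0.2265 0.1159] ang 95.68 F [-1.33 -3.17  2.43] w 0.0172 j6 0.17
angle 2.604 r 0.0595 F on tool along motion -3.41 radial out -0.48
[[-1, 0.0037, -0.0001, -0.003, 0], [-1, 0.0035, -0.0001, -0.0033, 0], [-1, 0.0032, -0.0001, -0.0036, 0], [-1, 0.0029, -0.0001, -0.0038, 0], [-1, 0.0026, -0.0002, -0.004, 0], [-1, 0.0023, -0.0002, -0.0042, 0], [-1, 0.0019, -0.0002, -0.0044, 0], [-1, 0.0016, -0.0002, -0.0045, 0]]
```

Call:
play_rows --pt "-1 0.0037 0 -0.003 0" --pt "-1 0.0035 0 -0.0033 0" --pt "-1 0.0032 0 -0.0036 0" --pt "-1 0.0029 0 -0.0038 0"

```text
clock: 11.83
ee_pos: [0.506, 0.243, 0.1159]
tool_rot: [[-0.1, -0.042, -0.994], [0.995, 0.002, -0.1], [0.006, -0.999, 0.042]]
wrist_force: [-2.6, -5.7, 6.0]
width: 0.0175
```

```bash
python3 -c "
from h import *
crank(.06,8)"
```

```text
t 11.83 pos [0.506  0.243  0.1159] ang 95.72 F [-2.57 -5.65  5.97] w 0.0175 j6 0.19
angle 2.246 r 0.0602 F on tool along motion -5.54 radial out -2.8
[[-1, 0.0019, -0.0001, -0.0031, 0], [-1, 0.0017, -0.0001, -0.0032, 0], [-1, 0.0015, -0.0001, -0.0033, 0], [-1, 0.0013, -0.0001, -0.0034, 0], [-1, 0.0011, -0.0001, -0.0034, 0], [-1, 0.0009, -0.0001, -0.0035, 0], [-1, 0.0007, -0.0001, -0.0035, 0], [-1, 0.0005, -0.0001, -0.0036, 0]]
```

Call:
play_rows --pt "-1 0.0019 -0.0003 -0.0031 0" --pt "-1 0.0017 -0.0002 -0.0032 0" --pt "-1 0.0015 -0.0002 -0.0033 0" --pt "-1 0.0013 -0.0002 -0.0034 0"

```text
clock: 12.17
ee_pos: [0.5191, 0.2515, 0.1159]
tool_rot: [[-0.1, -0.044, -0.994], [0.995, 0.001, -0.1], [0.006, -0.999, 0.044]]
wrist_force: [-3.3, -4.1, 4.1]
width: 0.0172
```

```bash
python3 -c "
from h import *
crank(.06,8)"
```

```text
t 12.17 pos [0.5191 0.2515 0.1159] ang 95.73 F [-3.31 -4.09  4.08] w 0.0172 j6 0.2
angle 1.988 r 0.0607 F on tool along motion -4.69 radial out -2.4
[[-1, 0.001, -0.0001, -0.0034, 0], [-1, 0.0008, -0.0001, -0.0035, 0], [-1, 0.0006, -0.0002, -0.0035, 0], [-1, 0.0004, -0.0002, -0.0036, 0], [-1, 0.0002, -0.0002, -0.0036, 0], [-1, -0.0, -0.0002, -0.0036, 0], [-1, -0.0003, -0.0002, -0.0036, 0], [-1, -0.0005, -0.0002, -0.0036, 0]]
```

Call:
play_rows --pt "-1 0.0009 0 -0.0034 0" --pt "-1 0.0007 0 -0.0035 0" --pt "-1 0.0005 0 -0.0036 0"

```text
clock: 12.42
ee_pos: [0.5267, 0.2545, 0.1158]
tool_rot: [[-0.1, -0.051, -0.994], [0.995, 0.0, -0.1], [0.005, -0.999, 0.051]]
wrist_force: [-10.9, -5.2, 10.7]
width: 0.017
```

```bash
python3 -c "
from h import *
crank(.06,6);snap('scene','c9');snap('side','s9')
a=cv2.imread('pics/c9.png')[170:290,310:450];b=cv2.imread('pics/s9.png')[170:390,140:320]
cv2.imwrite('pics/c9z.png',np.hstack([cv2.resize(a,(440,380),interpolation=2),cv2.resize(b,(320,380),interpolation=2)]))"
```

```text
t 12.42 pos [0.5267 0.2545 0.1158] ang 95.74 F [-10.88  -5.22  10.68] w 0.017 j6 0.2
angle 1.854 r 0.0609 F on tool along motion -11.9 radial out -1.96
[[-1, 0.0005, -0.0002, -0.0036, 0], [-1, 0.0003, -0.0002, -0.0036, 0], [-1, 0.0001, -0.0002, -0.0036, 0], [-1, -0.0001, -0.0002, -0.0036, 0], [-1, -0.0003, -0.0002, -0.0036, 0], [-1, -0.0005, -0.0002, -0.0036, 0]]
```

View pics/c9z.png

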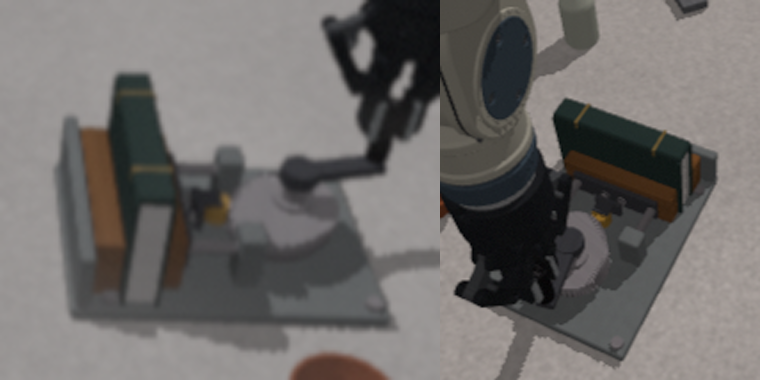

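Call:
play_rows --pt "-1 0.0005 -0.0005 -0.0045 0" --pt "-1 0.0003 -0.0005 -0.0045 0" --pt "-1 0 -0.0003 -0.0045 0"

```text
clock: 12.77
ee_pos: [0.5346, 0.2565, 0.1157]
tool_rot: [[-0.101, -0.063, -0.993], [0.995, -0.001, -0.101], [0.006, -0.998, 0.063]]
wrist_force: [-12.6, -3.7, 10.6]
width: 0.0171
```

```bash
python3 -c "
from h import *
crank(.07,6)"
```

```text
t 12.77 pos [0.5346 0.2565 0.1157] ang 95.79 F [-12.61  -3.68  10.61] w 0.0171 j6 0.2
angle 1.719 r 0.0612 F on tool along motion -13.02 radial out -1.77
[[-1, 0.0001, -0.0003, -0.0042, 0], [-1, -0.0002, -0.0003, -0.0042, 0], [-1, -0.0005, -0.0003, -0.0042, 0], [-1, -0.0008, -0.0003, -0.0041, 0], [-1, -0.0011, -0.0003, -0.004, 0], [-1, -0.0014, -0.0003, -0.004, 0]]
```

Call:
play_rows --pt "-1 0 -0.0005 -0.006 0" --pt "-1 -0.0004 -0.0005 -0.006 0" --pt "-1 -0.001 -0.0005 -0.006 0"

```text
clock: 13.02
ee_pos: [0.5461, 0.2575, 0.1157]
tool_rot: [[-0.103, -0.078, -0.992], [0.995, -0.001, -0.103], [0.007, -0.997, 0.078]]
wrist_force: [-13.5, -0.2, 6.9]
width: 0.0167
```

```bash
python3 -c "
from h import *
crank(.09,6)"
```

```text
t 13.02 pos [0.5461 0.2575 0.1157] ang 95.88 F [-13.5   -0.19   6.86] w 0.0167 j6 0.19
angle 1.532 r 0.0615 F on tool along motion -13.48 radial out -0.71
[[-1, -0.001, -0.0004, -0.0053, 0], [-1, -0.0015, -0.0004, -0.0052, 0], [-1, -0.0019, -0.0004, -0.005, 0], [-1, -0.0024, -0.0004, -0.0048, 0], [-1, -0.0028, -0.0004, -0.0046, 0], [-1, -0.0032, -0.0004, -0.0043, 0]]
```

```bash
python3 -c "
from h import *
st();snap('scene','ca');snap('wrist','wa')
a=cv2.imread('pics/ca.png')[150:290,310:470];b=cv2.imread('pics/wa.png')
cv2.imwrite('pics/caz.png',np.hstack([cv2.resize(a,(400,350),interpolation=2),cv2.resize(b,(400,350))]))"
```

```text
t 13.02 pos [0.5461 0.2575 0.1157] ang 95.88 F [-13.5   -0.19   6.86] w 0.0167 j6 0.19
```

View pics/caz.png

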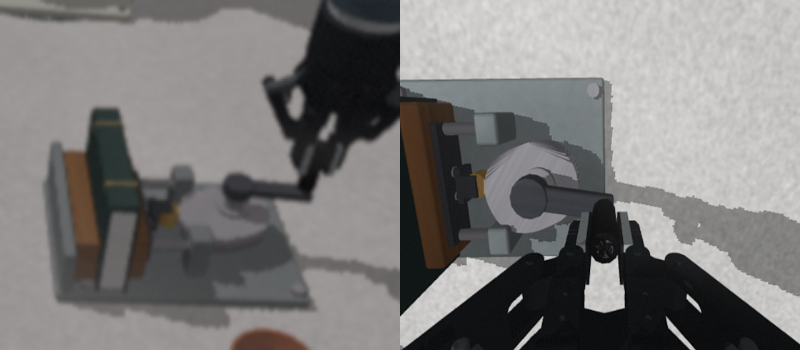

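```bash
python3 -c "
from h import *
P=cloud('wrist','wa').reshape(-1,3); x,y,z=P.T
m=(z>.128)&(z<.139)&(abs(x-.545)<.035)&(abs(y-.257)<.009); print(m.sum(),np.median(P[m],0),P[m].min(0),P[m].max(0))
t=(z>.076)&(z<.084)&(x>.5)&(x<.6)&(y>.17)&(y<.27)
for a in np.arange(.18,.27,.01):
  k=t&(abs(y-a)<.005); print(round(a,2),k.sum(),np.round(np.percentile(x[k],[2,98]),4) if k.sum() else '')
b=cv2.imread('pics/wa.png')[220:360,330:510]; cv2.imwrite('pics/waz.png',cv2.resize(b,None,fx=4,fy=4,interpolation=2))
"
```

```text
1643 [0.54382946 0.25654831 0.13401032] [0.53609709 0.24800986 0.12800697] [0.56110678 0.26599475 0.1389315 ]
0.18 116 [0.5366 0.5514]
0.19 786 [0.5302 0.5569]
0.2 880 [0.5298 0.5573]
0.21 622 [0.5333 0.5531]
0.22 544 [0.5358 0.5529]
0.23 541 [0.5361 0.5532]
0.24 456 [0.5363 0.5525]
0.25 212 [0.5365 0.5485]
0.26 79 [0.5367 0.5405]
0.27 0
```

View pics/waz.png

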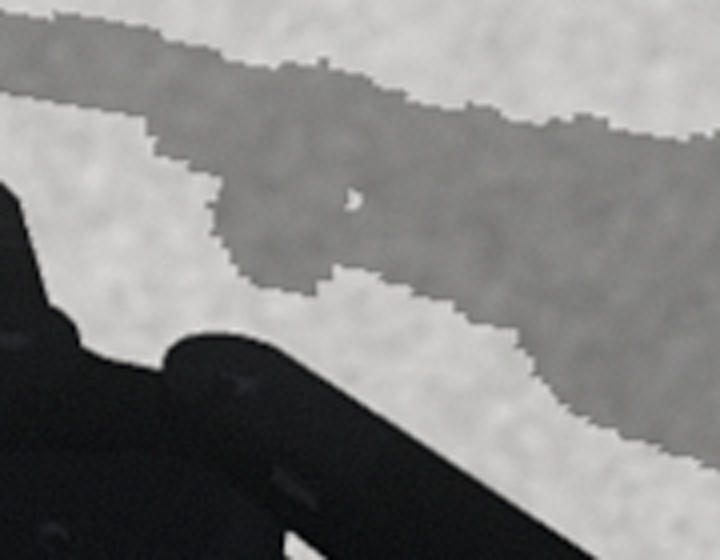

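Call:
play_rows --pt "-1 -0.001 -0.0005 -0.0065 0" --pt "-1 -0.0017 -0.0005 -0.0063 0" --pt "-1 -0.0022 -0.0005 -0.006 0" --grip_force 30

```text
clock: 13.37
ee_pos: [0.5612, 0.2555, 0.1157]
tool_rot: [[-0.104, -0.088, -0.991], [0.995, -0.0, -0.104], [0.009, -0.996, 0.087]]
wrist_force: [-11.2, -1.2, 6.9]
width: 0.0168
```

```bash
python3 -c "
from h import *
crank(.1,6)"
```

```text
t 13.37 pos [0.5612 0.2555 0.1157] ang 95.97 F [-11.23  -1.23   6.85] w 0.0168 j6 0.17
angle 1.285 r 0.062 F on tool along motion -10.42 radial out -4.35
[[-1, -0.0026, -0.0005, -0.0054, 0], [-1, -0.0031, -0.0005, -0.0051, 0], [-1, -0.0036, -0.0005, -0.0048, 0], [-1, -0.004, -0.0004, -0.0044, 0], [-1, -0.0045, -0.0004, -0.004, 0], [-1, -0.0048, -0.0004, -0.0035, 0]]
```

Call:
play_rows --pt "-1 -0.0028 -0.0005 -0.0055 0" --pt "-1 -0.0034 -0.0005 -0.0052 0"

```text
clock: 13.53
ee_pos: [0.57, 0.2523, 0.1157]
tool_rot: [[-0.106, -0.094, -0.99], [0.994, 0.003, -0.106], [0.013, -0.996, 0.093]]
wrist_force: [-10.9, 3.4, 6.0]
width: 0.0169
```

```bash
python3 -c "
from h import *
crank(.1,4)"
```

```text
t 13.53 pos [0.57   0.2523 0.1157] ang 96.06 F [-10.88   3.35   6.04] w 0.0169 j6 0.16
angle 1.134 r 0.0621 F on tool along motion -11.28 radial out -1.56
[[-1, -0.0033, -0.0005, -0.005, 0], [-1, -0.0038, -0.0005, -0.0046, 0], [-1, -0.0043, -0.0004, -0.0042, 0], [-1, -0.0047, -0.0004, -0.0037, 0]]
```

Call:
play_rows --pt "-1 -0.0036 -0.0005 -0.0052 0" --pt "-1 -0.0042 -0.0005 -0.0048 0"

```text
clock: 13.7
ee_pos: [0.5783, 0.2478, 0.1156]
tool_rot: [[-0.107, -0.1, -0.989], [0.994, 0.007, -0.109], [0.018, -0.995, 0.099]]
wrist_force: [-10.5, 3.0, 5.2]
width: 0.0171
```

```bash
python3 -c "
from h import *
crank(.1,4)"
```

```text
t 13.7 pos [0.5783 0.2478 0.1156] ang 96.16 F [-10.54   2.96   5.19] w 0.0171 j6 0.15
angle 0.982 r 0.0623 F on tool along motion -10.41 radial out -3.39
[[-1, -0.0041, -0.0005, -0.0044, 0], [-1, -0.0045, -0.0005, -0.0039, 0], [-1, -0.0049, -0.0004, -0.0035, 0], [-1, -0.0052, -0.0004, -0.003, 0]]
```

Call:
play_rows --pt "-1 -0.0045 -0.0005 -0.0042 0" --pt "-1 -0.005 -0.0005 -0.0036 0"

```text
clock: 13.87
ee_pos: [0.5858, 0.2419, 0.1157]
tool_rot: [[-0.109, -0.104, -0.989], [0.994, 0.012, -0.111], [0.023, -0.994, 0.102]]
wrist_force: [-4.3, 4.5, 3.0]
width: 0.017
```

```bash
python3 -c "
from h import *
crank(.1,4)"
```

```text
t 13.87 pos [0.5858 0.2419 0.1157] ang 96.27 F [-4.3   4.5   3.04] w 0.017 j6 0.13
angle 0.829 r 0.0622 F on tool along motion -6.21 radial out 0.41
[[-1, -0.0047, -0.0005, -0.0037, 0], [-1, -0.0051, -0.0004, -0.0032, 0], [-1, -0.0053, -0.0004, -0.0027, 0], [-1, -0.0056, -0.0004, -0.0021, 0]]
```

Call:
play_rows --pt "-1 -0.0047 -0.0004 -0.0035 0"

```text
clock: 13.95
ee_pos: [0.5895, 0.2385, 0.1156]
tool_rot: [[-0.11, -0.105, -0.988], [0.994, 0.013, -0.112], [0.025, -0.994, 0.103]]
wrist_force: [-6.4, -1.3, 5.1]
width: 0.0171
```

```bash
python3 -c "
from h import *
crank(.08,3)"
```

```text
t 13.95 pos [0.5895 0.2385 0.1156] ang 96.31 F [-6.4  -1.27  5.08] w 0.0171 j6 0.12
angle 0.748 r 0.0624 F on tool along motion -3.43 radial out -5.55
[[-1, -0.004, -0.0004, -0.0027, 0], [-1, -0.0042, -0.0003, -0.0024, 0], [-1, -0.0043, -0.0003, -0.002, 0]]
```

Call:
play_rows --pt "-1 -0.0042 -0.0004 -0.0024 0"

```text
clock: 14.03
ee_pos: [0.5924, 0.235, 0.1157]
tool_rot: [[-0.11, -0.106, -0.988], [0.994, 0.014, -0.112], [0.026, -0.994, 0.104]]
wrist_force: [-3.8, -1.6, 4.3]
width: 0.0172
```

```bash
python3 -c "
from h import *
crank(.06,3)"
```

```text
t 14.03 pos [0.5924 0.235  0.1157] ang 96.34 F [-3.79 -1.58  4.27] w 0.0172 j6 0.12
angle 0.676 r 0.0624 F on tool along motion -1.14 radial out -3.95
[[-1, -0.0031, -0.0003, -0.0018, 0], [-1, -0.0032, -0.0003, -0.0016, 0], [-1, -0.0033, -0.0002, -0.0014, 0]]
```

Call:
play_rows --pt "-1 -0.0035 -0.0003 -0.0014 0"

```text
clock: 14.12
ee_pos: [0.5947, 0.2318, 0.1157]
tool_rot: [[-0.111, -0.106, -0.988], [0.994, 0.015, -0.113], [0.026, -0.994, 0.103]]
wrist_force: [-1.3, -1.0, 2.4]
width: 0.0169
```

```bash
python3 -c "
from h import *
crank(.06,3)"
```

```text
t 14.12 pos [0.5947 0.2318 0.1157] ang 96.35 F [-1.26 -0.99  2.38] w 0.0169 j6 0.11
angle 0.612 r 0.0623 F on tool along motion 0.09 radial out -1.6
[[-1, -0.0032, -0.0003, -0.0016, 0], [-1, -0.0033, -0.0002, -0.0014, 0], [-1, -0.0034, -0.0002, -0.0012, 0]]
```

```bash
python3 -c "
from h import *
crank(.06,1);snap('scene','cb');crank(.06,1);snap('wrist','wb');snap('side','sb');crank(.06,1)
b=cv2.imread('pics/wb.png'); cv2.imwrite('pics/wbz.png',cv2.resize(b[60:420,140:560],None,fx=1.6,fy=1.6,interpolation=2))
"
```

```text
t 14.12 pos [0.5947 0.2318 0.1157] ang 96.35 F [-1.26 -0.99  2.38] w 0.0169 j6 0.11
angle 0.612 r 0.0623 F on tool along motion 0.09 radial out -1.6
[[-1, -0.0032, -0.0003, -0.0016, 0]]
t 14.17 pos [0.5952 0.231  0.1157] ang 96.32 F [ 0.61 -5.5   2.35] w 0.0169 j6 0.11
angle 0.596 r 0.0623 F on tool along motion 4.9 radial out -2.59
[[-1, -0.0032, -0.0002, -0.0016, 0]]
t 14.27 pos [0.5952 0.2309 0.1157] ang 96.29 F [ 2.37 -6.87  1.67] w 0.0168 j6 0.11
angle 0.596 r 0.0622 F on tool along motion 7.01 radial out -1.89
[[-1, -0.0032, -0.0002, -0.0016, 0]]
```

View pics/wbz.png

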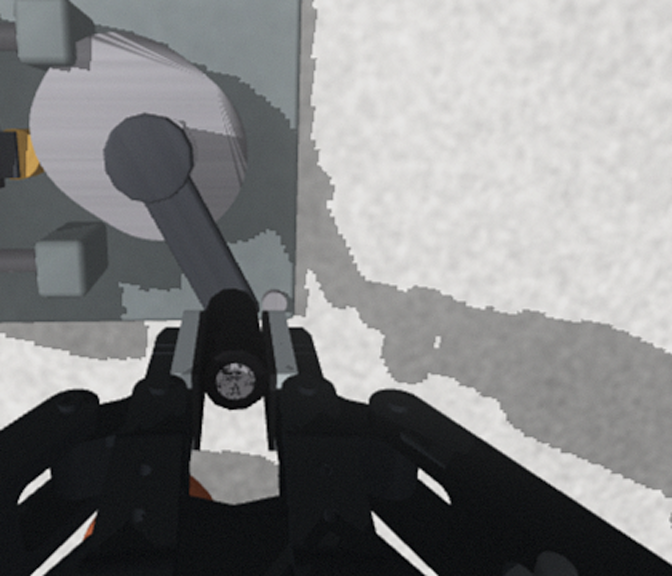

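View pics/sb.png

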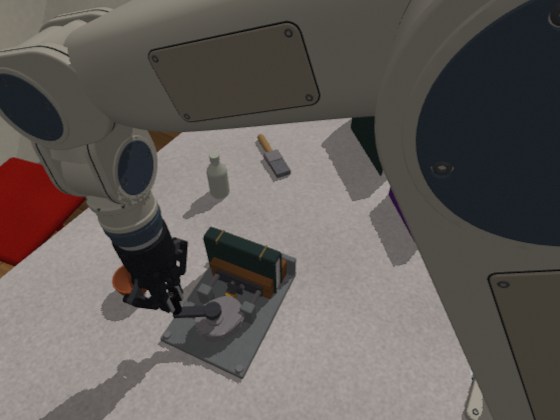

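```bash
python3 - <<'E'
from h import *
for f in ('wb','w6'):
    P=cloud('wrist',f).reshape(-1,3); C=np.array([.5437,.196])
    d=P[:,:2]-C; r=np.hypot(*d.T); a=np.degrees(np.arctan2(d[:,1],d[:,0]))
    m=(r<.06)&(r>.018)&(P[:,2]>.02)&(P[:,2]<.075); h,e=np.histogram(P[m,2],np.arange(.02,.076,.003)); print(list(zip(np.round(e,3),h)))
    zc=e[np.argmax(h)]+.0015; m=(abs(P[:,2]-zc)<.003)&(r<.07)
    for k in range(-180,180,10):
        q=m&(a>=k)&(a<k+10); print(k+5,round(np.percentile(r[q],98)*1000,1) if q.sum()>5 else None,end=' | ')
    print()
E
```

```text
[(np.float64(0.02), np.int64(37)), (np.float64(0.023), np.int64(54)), (np.float64(0.026), np.int64(56)), (np.float64(0.029), np.int64(63)), (np.float64(0.032), np.int64(61)), (np.float64(0.035), np.int64(76)), (np.float64(0.038), np.int64(71)), (np.float64(0.041), np.int64(95)), (np.float64(0.044), np.int64(661)), (np.float64(0.047), np.int64(9092)), (np.float64(0.05), np.int64(288)), (np.float64(0.053), np.int64(499)), (np.float64(0.056), np.int64(884)), (np.float64(0.059), np.int64(0)), (np.float64(0.062), np.int64(0)), (np.float64(0.065), np.int64(0)), (np.float64(0.068), np.int64(0)), (np.float64(0.071), np.int64(21))]
-175 41.2 | -165 44.4 | -155 47.2 | -145 60.2 | -135 52.2 | -125 51.5 | -115 51.3 | -105 51.3 | -95 64.5 | -85 69.5 | -75 68.8 | -65 43.2 | -55 40.0 | -45 57.3 | -35 50.0 | -25 62.3 | -15 35.5 | -5 35.4 | 5 35.6 | 15 None | 25 None | 35 None | 45 35.2 | 55 35.1 | 65 35.0 | 75 34.8 | 85 34.8 | 95 34.5 | 105 34.6 | 115 34.5 | 125 34.4 | 135 34.3 | 145 34.3 | 155 34.6 | 165 36.2 | 175 38.5 | 
[(np.float64(0.02), np.int64(17)), (np.float64(0.023), np.int64(8)), (np.flo
[... 245 characters left out ...]
oat64(0.047), np.int64(3320)), (np.float64(0.05), np.int64(253)), (np.float64(0.053), np.int64(154)), (np.float64(0.056), np.int64(314)), (np.float64(0.059), np.int64(0)), (np.float64(0.062), np.int64(0)), (np.float64(0.065), np.int64(0)), (np.float64(0.068), np.int64(0)), (np.float64(0.071), np.int64(50))]
-175 34.0 | -165 34.3 | -155 34.5 | -145 66.2 | -135 68.7 | -125 68.9 | -115 60.6 | -105 35.0 | -95 63.5 | -85 62.8 | -75 63.5 | -65 60.3 | -55 36.9 | -45 68.9 | -35 47.4 | -25 44.0 | -15 47.3 | -5 49.6 | 5 52.0 | 15 52.1 | 25 52.2 | 35 52.0 | 45 51.6 | 55 49.9 | 65 47.1 | 75 43.8 | 85 40.8 | 95 37.5 | 105 35.5 | 115 34.9 | 125 34.7 | 135 None | 145 None | 155 None | 165 None | 175 34.1 |
```

The force readings misled me. The cam contour from depth shows I've gone past the dwell: its 52 mm plateau is centred 25° at the start pose and needs 108.5° of turn to reach the follower, and the crank is now at about 143°. I'll turn it back by about 0.6 rad.

```bash
python3 -c "
from h import *
crank(-.1,7)"
```

```text
t 14.27 pos [0.5952 0.2309 0.1157] ang 96.29 F [ 2.37 -6.87  1.67] w 0.0168 j6 0.11
angle 0.596 r 0.0622 F on tool along motion 7.01 radial out -1.89
[[-1, 0.0052, 0.0004, 0.003, 0], [-1, 0.0048, 0.0005, 0.0035, 0], [-1, 0.0044, 0.0005, 0.004, 0], [-1, 0.004, 0.0006, 0.0044, 0], [-1, 0.0036, 0.0006, 0.0048, 0], [-1, 0.0031, 0.0006, 0.0051, 0], [-1, 0.0025, 0.0006, 0.0054, 0]]
```

Call:
play_rows --pt "-1 0.0052 0.0004 0.003 0" --pt "-1 0.0048 0.0005 0.0035 0" --pt "-1 0.0044 0.0005 0.004 0" --pt "-1 0.004 0.0006 0.0046 0"

```text
clock: 14.6
ee_pos: [0.5871, 0.2404, 0.1158]
tool_rot: [[-0.102, -0.088, -0.991], [0.995, 0.001, -0.103], [0.01, -0.996, 0.087]]
wrist_force: [11.6, -7.8, -1.0]
width: 0.0171
```

```bash
python3 -c "
from h import *
crank(-.1,5)"
```

```text
t 14.6 pos [0.5871 0.2404 0.1158] ang 95.88 F [11.62 -7.79 -0.95] w 0.0171 j6 0.14
angle 0.796 r 0.0621 F on tool along motion 13.75 radial out 2.56
[[-1, 0.0044, 0.0004, 0.004, 0], [-1, 0.004, 0.0004, 0.0045, 0], [-1, 0.0035, 0.0005, 0.0048, 0], [-1, 0.003, 0.0005, 0.0052, 0], [-1, 0.0025, 0.0005, 0.0054, 0]]
```

Pushing against the fall takes 13.7 N, which fits the cam reading. I'll continue backwards.

Call:
play_rows --pt "-1 0.0046 0.0004 0.0044 0" --pt "-1 0.0042 0.0004 0.0049 0" --pt "-1 0.0037 0.0005 0.0053 0" --pt "-1 0.003 0.0005 0.0055 0"

```text
clock: 14.93
ee_pos: [0.5748, 0.2497, 0.1158]
tool_rot: [[-0.096, -0.069, -0.993], [0.995, -0.005, -0.096], [0.001, -0.998, 0.07]]
wrist_force: [9.1, -3.7, -1.2]
width: 0.0172
```

```bash
python3 -c "
from h import *
crank(-.1,5)"
```

```text
t 14.93 pos [0.5748 0.2497 0.1158] ang 95.51 F [ 9.15 -3.75 -1.18] w 0.0172 j6 0.17
angle 1.046 r 0.0621 F on tool along motion 9.8 radial out 1.34
[[-1, 0.0032, 0.0004, 0.005, 0], [-1, 0.0027, 0.0004, 0.0053, 0], [-1, 0.0022, 0.0004, 0.0056, 0], [-1, 0.0016, 0.0004, 0.0058, 0], [-1, 0.001, 0.0004, 0.0059, 0]]
```

Call:
play_rows --pt "-1 0.0032 0.0003 0.0052 0" --pt "-1 0.0026 0.0003 0.0054 0" --pt "-1 0 0 0 0"

```text
clock: 15.18
ee_pos: [0.5675, 0.2535, 0.1157]
tool_rot: [[-0.093, -0.061, -0.994], [0.996, -0.007, -0.093], [-0.001, -0.998, 0.061]]
wrist_force: [-5.7, -1.8, 3.4]
width: 0.0171
```

```bash
cat > prof.py <<'E'
from h import *
import sys
from scipy.optimize import least_squares
def prof(f,C=np.array([.5437,.196])):
    P=cloud('wrist',f).reshape(-1,3)
    d=P[:,:2]-C; r=np.hypot(*d.T); a=np.degrees(np.arctan2(d[:,1],d[:,0])); m=(abs(P[:,2]-.0485)<.003)&(r<.058)
    K=np.arange(-180,180,5); o=[]
    for k in K:
        q=m&(a>=k)&(a<k+5); o.append(np.percentile(r[q],97)*1000 if q.sum()>15 else np.nan)
    return K+2.5,np.array(o)
if __name__=='__main__':
    snap('wrist',sys.argv[1]); crank(-.1,1)
    a0,p0=prof('w6'); a,p=prof(sys.argv[1])
    ok=(p0>33)&(p0<54)
    best=[]
    for phi in np.arange(60,180,1.):
        q=np.interp((a+phi+180)%360-180,a0[ok],p0[ok],period=360)
        g=np.isfinite(p)&(abs(a+83.5)>25)
        e=np.minimum(abs(q-p)[g],3).mean(); best.append((e,phi))
    print(sorted(best)[:4]); 
    print([(x,round(y,1)) for x,y in zip(a,p) if np.isfinite(y)])
E
python3 prof.py wc
```

```text
t 15.23 pos [0.5675 0.2535 0.1157] ang 95.36 F [-2.27 -3.16  2.92] w 0.0171 j6 0.19
angle 1.179 r 0.0622 F on tool along motion -0.89 radial out -3.78
[[-1, 0.0025, 0.0003, 0.0054, 0]]
[(np.float64(1.2401287974096549), np.float64(105.0)), (np.float64(1.250519753070788), np.float64(104.0)), (np.float64(1.2686338123197374), np.float64(103.0)), (np.float64(1.2842329416253788), np.float64(106.0))]
[(np.float64(-177.5), np.float64(34.0)), (np.float64(-172.5), np.float64(34.6)), (np.float64(-167.5), np.float64(34.7)), (np.float64(-162.5), np.float64(35.4)), (np.float64(-157.5), np.float64(36.7)), (np.float64(-152.5), np.float64(37.4)), (np.float64(-147.5), np.float64(38.8)), (np.float64(-142.5), np.float64(57.3)), (np.float64(-137.5), np.float64(53.5)), (np.float64(-132.5), np.float64(47.3)), (np.float64(-127.5), np.float64(45.5)), (np.float64(-122.5), np.float64(46.0)), (np.float64(-117.5), np.float64(47.7)), (np.float64(-112.5), np.float64(48.9)), (np.float64(-107.5), np.float64(49.6)), (np.float64(-102.5), np.float64(50.6)), (np.float64(-97.5), np.float64(51.4)), (np.float64(-92.5), np.
[... 1055 characters left out ...]
 (np.float64(92.5), np.float64(34.6)), (np.float64(97.5), np.float64(34.8)), (np.float64(102.5), np.float64(34.7)), (np.float64(107.5), np.float64(34.6)), (np.float64(112.5), np.float64(34.8)), (np.float64(117.5), np.float64(34.7)), (np.float64(122.5), np.float64(34.5)), (np.float64(127.5), np.float64(34.6)), (np.float64(132.5), np.float64(34.6)), (np.float64(137.5), np.float64(34.5)), (np.float64(142.5), np.float64(34.5)), (np.float64(147.5), np.float64(34.3)), (np.float64(152.5), np.float64(34.4)), (np.float64(157.5), np.float64(34.2)), (np.float64(162.5), np.float64(34.2)), (np.float64(167.5), np.float64(34.2)), (np.float64(172.5), np.float64(34.2)), (np.float64(177.5), np.float64(34.2))]
```

```bash
python3 -c "
import cv2
b=cv2.imread('pics/wc.png'); cv2.imwrite('pics/wcz.png',cv2.resize(b[60:420,140:560],None,fx=1.6,fy=1.6,interpolation=2))"
```

```text
(no output)
```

View pics/wcz.png

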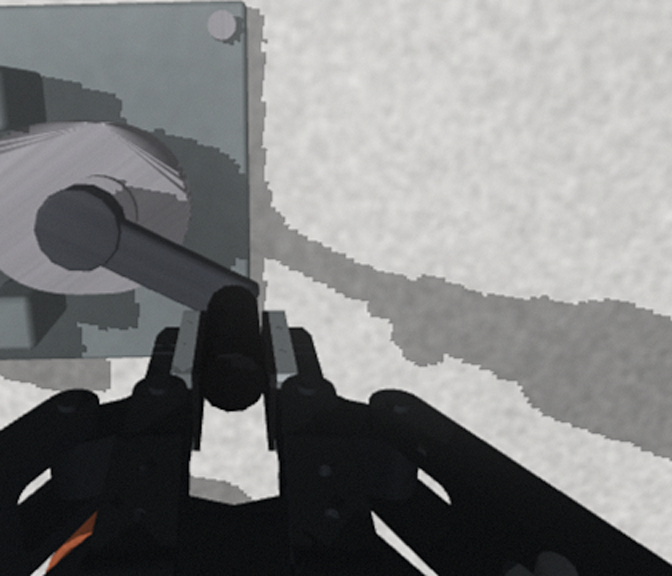

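The cam lobe's symmetric points (36.7 mm at -157.5°/-7.5°, 49.5 mm at -107.5°/-52.5°) centre at about -81°. The follower is at -83.5°, so it sits mid-dwell, and the tangential force is near zero. I'll release and retreat.

Call:
play_rows --pt "-1 0 0 0 0" --pt "-0.4 0 0 0 0" --pt "-0.2 0 0 0 0" --pt "0.1 0 0 0 0" --pt "0.3 0 0 0 0" --pt "0.3 0 0 0 0"

```text
clock: 15.73
ee_pos: [0.5683, 0.255, 0.1151]
tool_rot: [[-0.094, -0.062, -0.994], [0.996, -0.003, -0.094], [0.003, -0.998, 0.062]]
wrist_force: [0.6, -0.6, 0.1]
width: 0.0557
```

Call:
play_rows --pt "0.3 0 -0.015 0 0" --pt "0.3 0 -0.025 0 0" --pt "0.3 0 -0.03 0 0" --pt "0.3 0 -0.03 0 0" --pt "0.3 0 0 0 0" --pt "0.3 0 0 0 0"

```text
clock: 16.23
ee_pos: [0.5739, 0.2559, 0.217]
tool_rot: [[-0.094, -0.066, -0.993], [0.996, -0.003, -0.094], [0.003, -0.998, 0.066]]
wrist_force: [0.6, -0.2, 0.2]
width: 0.0554
```

```bash
python3 prof.py wd; python3 -c "
from h import *
snap('scene','cd');snap('side','sd')
a=cv2.imread('pics/wd.png');b=cv2.imread('pics/cd.png')[150:310,310:470];c=cv2.imread('pics/sd.png')[200:390,140:320]
cv2.imwrite('pics/wdz.png',np.hstack([a,np.vstack([cv2.resize(b,(220,210)),cv2.resize(c,(220,210))])]))"
```

```text
t 16.28 pos [0.574  0.256  0.2174] ang 95.42 F [-0.02 -0.77  0.18] w 0.0557 j6 0.18
angle 1.103 r 0.0672 F on tool along motion 0.33 radial out -0.7
[[-1, 0.0029, 0.0003, 0.0052, 0]]
[(np.float64(1.2143204923301685), np.float64(105.0)), (np.float64(1.2421963897224289), np.float64(104.0)), (np.float64(1.245488668008957), np.float64(106.0)), (np.float64(1.2716544718465062), np.float64(103.0))]
[(np.float64(-177.5), np.float64(33.6)), (np.float64(-172.5), np.float64(34.4)), (np.float64(-167.5), np.float64(34.7)), (np.float64(-162.5), np.float64(35.3)), (np.float64(-157.5), np.float64(35.9)), (np.float64(-152.5), np.float64(37.0)), (np.float64(-147.5), np.float64(38.5)), (np.float64(-142.5), np.float64(56.0)), (np.float64(-137.5), np.float64(53.9)), (np.float64(-132.5), np.float64(47.1)), (np.float64(-127.5), np.float64(45.0)), (np.float64(-122.5), np.float64(46.0)), (np.float64(-117.5), np.float64(47.7)), (np.float64(-112.5), np.float64(49.3)), (np.float64(-107.5), np.float64(49.9)), (np.float64(-102.5), np.float64(50.7)), (np.float64(-97.5), np.float64(51.3)), (np.float64(-92.5), np.fl
[... 1091 characters left out ...]
 (np.float64(92.5), np.float64(34.6)), (np.float64(97.5), np.float64(34.6)), (np.float64(102.5), np.float64(34.1)), (np.float64(107.5), np.float64(34.4)), (np.float64(112.5), np.float64(34.5)), (np.float64(117.5), np.float64(34.2)), (np.float64(122.5), np.float64(34.3)), (np.float64(127.5), np.float64(34.2)), (np.float64(132.5), np.float64(34.3)), (np.float64(137.5), np.float64(34.0)), (np.float64(142.5), np.float64(33.9)), (np.float64(147.5), np.float64(34.1)), (np.float64(152.5), np.float64(33.9)), (np.float64(157.5), np.float64(34.1)), (np.float64(162.5), np.float64(33.9)), (np.float64(167.5), np.float64(33.8)), (np.float64(172.5), np.float64(34.0)), (np.float64(177.5), np.float64(33.8))]
```

View pics/wdz.png

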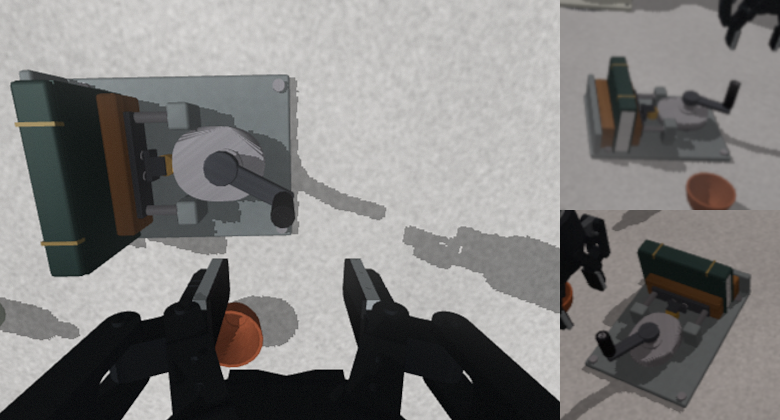

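Call:
play_rows --pt "0.3 0 -0.01 0 0" --pt "0.3 0 0 0 0" --pt "0.3 0 0 0 0" --pt "0.3 0 0 0 0" --pt "0.3 0 0 0 0" --pt "0.3 0 0 0 0" --pt "0.3 0 0 0 0" --pt "0.3 0 0 0 0" --pt "0.3 0 0 0 0" --pt "0.3 0 0 0 0" --pt "0.3 0 0 0 0" --pt "0.3 0 0 0 0"

```text
clock: 17.38
ee_pos: [0.5727, 0.2554, 0.2226]
tool_rot: [[-0.094, -0.074, -0.993], [0.996, -0.006, -0.094], [0.001, -0.997, 0.075]]
wrist_force: [0.2, 0.5, 0.6]
width: 0.0552
```

```bash
python3 prof.py we | head -4; python3 - <<'E'
from h import *
snap('scene','ce')
for n,f in (('scene','ce'),('wrist','we')):
    P=cloud(n,f).reshape(-1,3); im=np.load(f'pics/{f}.npz')['p'].reshape(-1,3).astype(int)
    t=np.radians(6.45); u=P[:,0]*np.cos(t)+P[:,1]*np.sin(t); v=-P[:,0]*np.sin(t)+P[:,1]*np.cos(t);z=P[:,2]
    def sh(k,m): print(n,k,m.sum(),'u',np.round(np.percentile(u[m],[1,50,99]),4),'v',np.round(np.percentile(v[m],[1,50,99]),4),'z',np.round(np.percentile(z[m],[5,50,95]),4)) if m.sum() else 0
    sh('book',(z>.112)&(z<.123)&(v>-.02)&(v<.04)&(u>.4)&(u<.7))
    sh('handle top',(z>.128)&(z<.14)&(u>.5)&(u<.7)&(v>.15)&(v<.23))
    br=(im[:,0]>im[:,2]*1.6)&(z>.057)&(z<.067)&(u>.4)&(u<.7)
    sh('fence',br&(v<.0)); sh('jaw',br&(v>.01)&(v<.06))
    m=(u>.62)&(u<.66)&(v>-.01)&(v<.04)
    for a in (.03,.06,.09): sh('end',m&(z>a)&(z<a+.02))
E
```

```text
t 17.43 pos [0.5727 0.2555 0.2226] ang 95.43 F [ 0.46 -0.12  0.45] w 0.0555 j6 0.18
angle 1.117 r 0.0662 F on tool along motion 0.47 radial out 0.09
[[-1, 0.0029, 0.0004, 0.0053, 0]]
[(np.float64(1.2301029339193565), np.float64(105.0)), (np.float64(1.233059397605872), np.float64(106.0)), (np.float64(1.2417738825001887), np.float64(107.0)), (np.float64(1.2701667785663204), np.float64(104.0))]
scene book 510 u [0.4981 0.5809 0.645 ] v [-0.0003  0.0125  0.027 ] z [0.1138 0.1171 0.1187]
scene handle top 48 u [0.5844 0.5951 0.6003] v [0.1794 0.1873 0.1959] z [0.1291 0.1335 0.1353]
scene fence 353 u [0.4342 0.569  0.6334] v [-8.652e-01 -1.180e-02 -3.000e-04] z [0.0601 0.0624 0.0651]
scene jaw 39 u [0.595  0.6171 0.6291] v [0.0347 0.0403 0.0441] z [0.0585 0.0622 0.0639]
scene end 135 u [0.626  0.64   0.6451] v [-0.0089  0.0126  0.0394] z [0.0308 0.0403 0.0489]
scene end 131 u [0.621  0.6404 0.645 ] v [-0.0086  0.0105  0.0389] z [0.0609 0.0677 0.0794]
scene end 93 u [0.6224 0.6412 0.6451] v [-0.0006  0.0116  0.0275] z [0.0919 0.0998 0.1079]
wrist book 7364 u [0.4958 0.5606 0.6404] v [-0.0009  0.0142  0.0261] z [0.1139 0.1171 0.1183]
wrist handle top 456 u [0.5825 0.5902 0.5988] v [0.1783 0.1866 0.1948] z [0.1317 0.134  0.1352]
wrist jaw 2787 u [0.5004 0.5585 0.6253] v [0.027  0.0366 0.0439] z [0.059  0.062  0.0633]
wrist end 92 u [0.6324 0.6392 0.6438] v [0.0245 0.0254 0.0262] z [0.0307 0.0425 0.0494]
wrist end 374 u [0.6202 0.6284 0.6438] v [0.0246 0.0257 0.0394] z [0.0611 0.0671 0.0786]
wrist end 388 u [0.6202 0.6319 0.6436] v [0.0246 0.0255 0.0264] z [0.0909 0.1008 0.1094]
```

```bash
python3 -c "
from workcell import *
print(finish_job())"
```

```text
the job is handed in; nothing more can be done
None
```

The book stands spine up in the press, clamped between fence and jaw. The crank is let go with the follower close to the middle of the cam's dwell. I handed the job in at about 17.5 s. I couldn't read the clamping force directly, so it rests on the cam position.

**What went off plan:** I turned the crank past the dwell. The wrist force while moving read 10 to 13 N, more than the stated 7 to 9 N, and didn't show where the dwell began. At rest the handle pushed forward with 7 N, which meant it was on the falling flank. I measured the cam outline from the wrist depth image and turned the crank back about 0.6 rad.

**Last checks, all taken after letting go:**

| Check | Result |
|---|---|
| Crank turn from start | about 110°, against my estimate of 108.5° for mid-dwell |
| Cam position | lobe centre at about -81°, follower at -83.5°, dwell half-width about 11.5° |
| Crank at rest | cam outline unchanged within measurement over about 1.1 s |
| Book | upright, top at 117 mm (bed height plus book height), one side flush with the fence and the other touching the jaw, centred along the jaws within about 6 mm |
| Gripper | open, above everything, about zero wrist force |

**Disagreement:** the two fits of the cam angle differed by 2 to 5°, still well inside the dwell. I never touched the glue, pot or brush, but I didn't measure their positions again at the end.

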